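# Make up two circuit-board kits from bench stock

### The arm

A 6-joint arm with a two-finger parallel gripper is mounted at the origin on the work surface. World frame = base frame: x ahead of the robot, y to its left, z up, the work surface at z = 0. Lengths are in m, angles in degrees, forces in N, time in s.
With the tool pointing down it reaches from about 0.25 to 0.725 m from the base axis. Payload 9.7 kg.
Tool frame: the origin (TCP) lies on the centre line of the jaws, within the pads' length; the fingertips stand 17 mm ahead of it and the grasp point (between the pads) lies 2 mm behind it (bot.nose_length is the distance from the TCP to the fingertips, in m); x points along the fingers, y is the direction in which the jaws open and shut, and the axes are right-handed (so a half turn about x gives the same grasp; the last joint's range is limited). The gripper opens to 85 mm and grips with 20 to 120 N. Pads are 22 mm wide; open, the fingers measure 114 mm over their backs; the gripper's body (76 mm by 85 mm) begins 54 mm behind the grasp point. The pads swing forward as they close: fully open they stand 13 mm farther back than shut.
Start: joints at [-63.484, 4.979, 10.078, 95.1, 0, 90], TCP at [0.246, -0.492, 0.248] pointing down, gripper open.
Joint ranges: [-179.16, 179.16], [-48.56, 103.87], [-65.8, 70.77], [-126.05, 130.52], [-82.76, 87.17], [-180, 180]. Speed limits (degrees/s): [127.2, 127.2, 147.25, 180, 180, 180].

### API

Orientations are given as [roll, pitch, yaw] about the fixed x, y, z axes, in that order (R = Rz(yaw) Ry(pitch) Rx(roll)).
In Python, from workcell import bot, viewer, ticket gives the robot as it stands.
- The arm moves only by the tool jog_arm, never from a script. Its argument "deltas" is a list of rows, each an object of numbers: "fingers": the opening, from 0 (shut) to 1 (fully open); "x", "y", "z": the shift along the world's x, y, z in mm; "twist": the turn about the world's z in degrees. A call has 1 to 10 rows; each row is the pose to reach, as a shift and turn from the pose measured when the call began; what a row does not reach only later rows make up. A row lasts 1/10 s, in which the tool goes at most 50 mm and 8.59 degrees, less where a joint would pass 70% of its speed; a pose out of reach is approached as far as the arm can. A call with a gripper value outside its range is refused whole. The fingers move at their own pace and stop on an object; "grip_force" is the grip in N (left out, the last holds). Time passes only in rows, so rows that repeat a pose let the fingers close. It gives the time, the measured TCP pose, the force and the opening at its end, in the units of the state.
- bot.get_obs(): the state, without advancing time (a new reading comes with each control period).
- viewer.camera(name): name is "scene" or "top" or "wrist"; returns a dict with "image" (420x560x3 uint8, red, green, blue), "fovy" (degrees; the focal length in pixels is half the picture's height over the tangent of half this angle, whatever the lens; pixels are square), "cx", "cy" (the principal point, pixels), "world_to_cam" (4x4, takes a point from world to camera coordinates); the wrist camera has in their place "tool_from_camera" (4x4, takes a point from camera to tool coordinates, whose origin is the TCP and whose axes are the tool frame's). Camera axes: x right, y down, z forward; pixel columns grow to the right and rows downward; lengths in m; the calibration is good to about 2 mm. A picture is of the moment at which its call begins: read the wrist's pose just before it. There is no depth.
- ticket.job_done(): hands the job in, once; it reports no verdict.
The state is a dict: "time": time; "q": joint angles; "qd": joint speeds; "joint_efforts": joint torques, N m; "ee_pos": TCP position; "tcp_rot": TCP orientation; "wrist_force": force on the tool from outside, world axes, zero at the start; "torque": the same for the moment, N m; "opening": finger opening in m.
Only numpy, scipy, OpenCV 4.12 (cv2) and the standard library are available. Lean on these libraries where they do the work, as an engineer would, in place of code of your own. Each camera call takes 0.05 s, during which the arm holds its last target.

### The job

Make up the two board kits, each laid out in order of assembly from the label end of its tray, one part standing on the floor of each compartment: in the long three-compartment tray the transformer at the label end, then the large capacitor, then the heatsink; in the short two-compartment tray the fan at the label end, then the small capacitor. Set every part down the same way up as it stands now, without dropping it. Leave the trays where they lie, and the choke and the relay, which neither kit needs, standing where they are.

Things in the scene. Friction and masses are not known exactly. Their poses are not given: they have to be found in the camera images.
- long_tray: Grey kit tray, loose, 192 mm long (x), 82 wide (y), 12 high; 3 mm floor, walls and dividers, dividers as high as the rim. Three compartments in a row, each 60 (x) by 76 mm inside. A sloping white card holder, 54 mm wide, sticks out 14 mm at the +x end: the label end. Origin: underside, centre of the tray without the holder, z up. Compartment centres from the label end: x = +63, 0, -63 mm, y = 0.
- short_tray: Grey kit tray, loose, 129 mm long (x), 82 wide (y), 12 high; 3 mm floor, walls and dividers, dividers as high as the rim. Two compartments in a row, each 60 (x) by 76 mm inside. A sloping white card holder, 54 mm wide, sticks out 14 mm at the +x end: the label end. Origin: underside, centre of the tray without the holder, z up. Compartment centres from the label end: x = +31.5, -31.5 mm, y = 0.
- transformer: Small transformer: dark laminated steel core 42 mm (x) by 18 mm (y) by 35 mm high, with a buff taped coil through it, which stands out on both sides to 34 mm in y; the coil is 28 mm long in x and reaches from 5.5 to 29.5 mm high, and it is the place to grip, across y. About 170 g. Stands free on the bench; origin: centre of its underside, z up.
- large_capacitor: Large capacitor: upright dark grey can of 35 mm diameter, 48 mm high, with two aluminium screw terminals on top (to 53 mm). About 75 g. Stands free on the bench; origin: centre of its underside, z up.
- heatsink: Finned aluminium heatsink, 42 mm (x) by 25 mm (y) by 45 mm high, upright fins on its +y side, flat plate on its -y side; grip it across y. About 75 g. Stands free on the bench; origin: centre of its underside, z up.
- fan: Square cooling fan lying flat, dark plastic, 40 by 40 mm, 28 mm high, hub and blades seen from above. Its sides lie along x and y. About 50 g. Stands free on the bench; origin: centre of its underside, z up.
- small_capacitor: Small capacitor: upright dark grey can of 25 mm diameter, 40 mm high, with a bare aluminium top scored with a cross. About 35 g. Stands free on the bench; origin: centre of its underside, z up.
- choke: Not wanted, stays where it is: ring-shaped choke wound with copper wire, standing on edge on a black base 36 mm (x) by 20 mm (y), 40 mm high. Stands free on the bench; origin: centre of its underside, z up.
- relay: Not wanted, stays where it is: relay with a clear cover, 29 mm (x) by 22 mm (y), 33 mm high, standing on its cover with eight brass blades pointing up (to 39 mm). Stands free on the bench; origin: centre of its underside, z up.

How it is judged:
By the outcome, as a careful person would: the job done as asked, in the order asked, and still so for the second after the job is handed in, with the robot touching nothing.
It also fails if it takes over 125 s, if anything falls off the work surface, if the arm or the gripper's body presses on something with over 40 N, if the wrist force passes 120 N, or if a joint passes its speed limit or range.

## Working session

There is one attempt and no reset: what is moved stays moved. The work goes in short steps, Python scripts to look and compute and a tool call to move; the robot and the scene stay as the last step left them, time stands still between calls to the robot, and variables do not carry over. Pictures are saved under pics/ and viewed, and the job is handed in when it is done.

Besides the shell and the picture viewer there is one more tool, called after ">>>" by a JSON object that holds its "fn" and its "kwargs", one argument or row to a line. jog_arm: Moves the arm, as the interface text tells. Its arguments: {"type":"object","properties":{"deltas":{"type":"array"},"grip_force":{"type":"number"}},"required":["deltas"]}

```bash
mkdir -p pics; ls
python3 - <<'E'
from workcell import bot, viewer, ticket
import cv2, json
o=bot.get_obs(); print(o)
print(bot.nose_length)
for n in ["scene","top","wrist"]:
    c=viewer.camera(n); cv2.imwrite(f"pics/{n}0.png",c["image"][:,:,::-1])
    print(n,{k:(v if not hasattr(v,'tolist') else v.tolist()) for k,v in c.items() if k!="image"})
E
```

```text
pics
{'time': 0.0, 'q': array([-6.34831982e+01,  5.01156280e+00,  1.00330686e+01,  9.50979641e+01,
        8.13556418e-04,  8.99999330e+01]), 'qd': array([-0.00347737, -0.0456975 , -0.06425964,  0.08998733,  0.0027528 ,
        0.06885342]), 'joint_efforts': array([-1.12375608e-03, -5.20392466e+01,  4.64807224e+01,  1.61880342e-02,
       -1.95975485e-05,  1.75677354e-05]), 'ee_pos': array([ 0.24546607, -0.4919589 ,  0.24756619]), 'tcp_rot': array([-90.60970052,  89.92353735, 115.90716766]), 'wrist_force': array([-0.53087457, -0.03692085,  0.16814365]), 'torque': array([-0.00177831,  0.01307765, -0.04513373]), 'opening': 0.08531821617219539}
0.017
scene {'fovy': 47.68458964708506, 'cx': 282.67455103762455, 'cy': 212.3678856410299, 'world_to_cam': [[0.23073479929262974, 0.9728726203169209, 0.016742671025797268, -0.14396993614060885], [0.5932901600128584, -0.12702988051571412, -0.7949026327092397, -0.3051776833120114], [-0.771212187680736, 0.19334496138728743, -0.6065059665649148, 1.4707744095674424], [0.0, 0.0, 0.0, 1.0]]}
top {'fovy': 50.640903009148566, 'cx': 280.3526228840392, 'cy': 208.60291726246555, 'world_to_cam': [[-0.011656039906282348, -0.9999132795118858, -0.006129452625534338, 0.024932430810217055], [-0.9835341893112376, 0.012570248927882013, -0.180284462164041, 0.6010314429237716], [0.1803458765527773, 0.003927123333509859, -0.9835954160693988, 0.9631072286816806], [0.0, 0.0, 0.0, 1.0]]}
wrist {'fovy': 62.458002984581945, 'cx': 280.0877213343238, 'cy': 210.41507802143894, 'tool_from_camera': [[0.0001912146197874143, -0.25825407534947964, 0.9660770134944491, -0.12584380304177553], [0.9999994119013296, 0.001080704341643817, 9.096768882339153e-05, 0.0002816934929941173], [-0.0010675363992096168, 0.9660764279514898, 0.25825413011707116, -0.0659641740500297], [0.0, 0.0, 0.0, 1.0]]}
```

View pics/scene0.png

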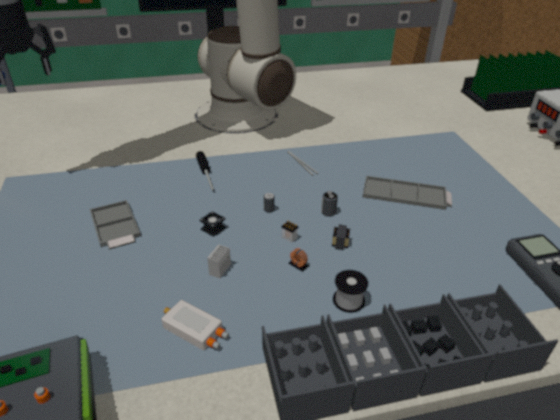

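View pics/top0.png

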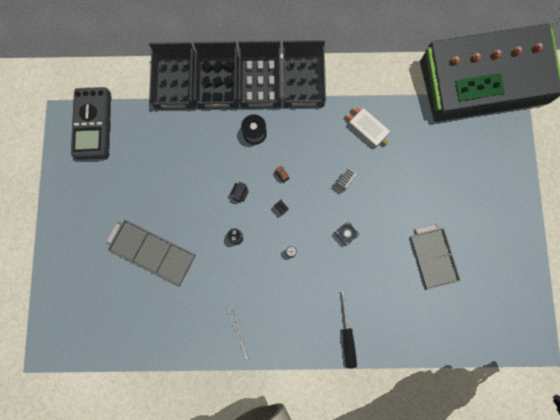

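View pics/wrist0.png

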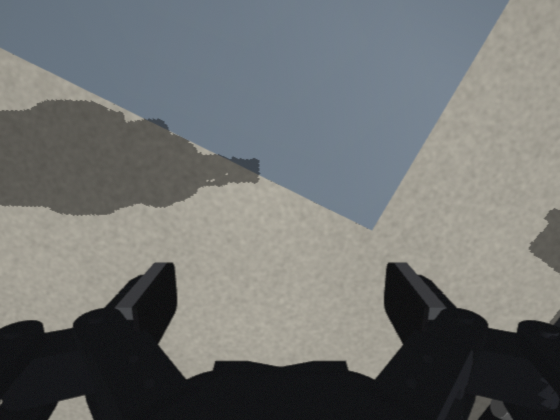

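```bash
cat > h.py <<'E'
import numpy as np, cv2
from workcell import bot, viewer, ticket
from scipy.spatial.transform import Rotation as R
def f(c): return 210/np.tan(np.radians(c["fovy"]/2))
def shot(n,name):
    o=bot.get_obs(); c=viewer.camera(n); cv2.imwrite(f"pics/{name}.png",c["image"][:,:,::-1])
    if n=="wrist":
        T=np.eye(4); T[:3,:3]=R.from_euler('xyz',o["tcp_rot"],degrees=True).as_matrix(); T[:3,3]=o["ee_pos"]
        W=T@c["tool_from_camera"]
    else: W=np.linalg.inv(c["world_to_cam"])
    np.savez(f"pics/{name}.npz",W=W,f=f(c),cx=c["cx"],cy=c["cy"])
    return c["image"]
def px2w(name,uv,z):
    d=np.load(f"pics/{name}.npz"); u,v=uv
    r=d["W"][:3,:3]@np.array([(u-d["cx"])/d["f"],(v-d["cy"])/d["f"],1]); p=d["W"][:3,3]
    return (p+r*(z-p[2])/r[2])
def w2px(name,p):
    d=np.load(f"pics/{name}.npz"); q=np.linalg.inv(d["W"])@np.append(p,1)
    return q[:2]/q[2]*d["f"]+[d["cx"],d["cy"]]
def crop(name,out,x0,y0,x1,y1,s):
    im=cv2.imread(f"pics/{name}.png")[y0:y1,x0:x1]
    im=cv2.resize(im,None,fx=s,fy=s,interpolation=cv2.INTER_CUBIC)
    for x in range((x0+9)//10*10,x1,10):
        cv2.line(im,(int((x-x0)*s),0),(int((x-x0)*s),6 if x%50 else 14),(0,255,255),1)
        if x%20==0: cv2.putText(im,str(x),(int((x-x0)*s)-10,24),0,.35,(0,255,255),1)
    for y in range((y0+9)//10*10,y1,10):
        cv2.line(im,(0,int((y-y0)*s)),(6 if y%50 else 14,int((y-y0)*s)),(0,255,255),1)
        if y%20==0: cv2.putText(im,str(y),(8,int((y-y0)*s)+4),0,.35,(0,255,255),1)
    cv2.imwrite(f"pics/{out}.png",im)
E
python3 - <<'E'
from h import *
shot("top","t1"); shot("scene","s1")
crop("t1","t1a",220,150,370,270,5.3)
crop("t1","t1b",100,210,210,290,7)
crop("t1","t1c",400,215,470,295,7)
crop("s1","s1a",190,170,370,290,4.4)
E
```

```text
(no output)
```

View pics/t1a.png

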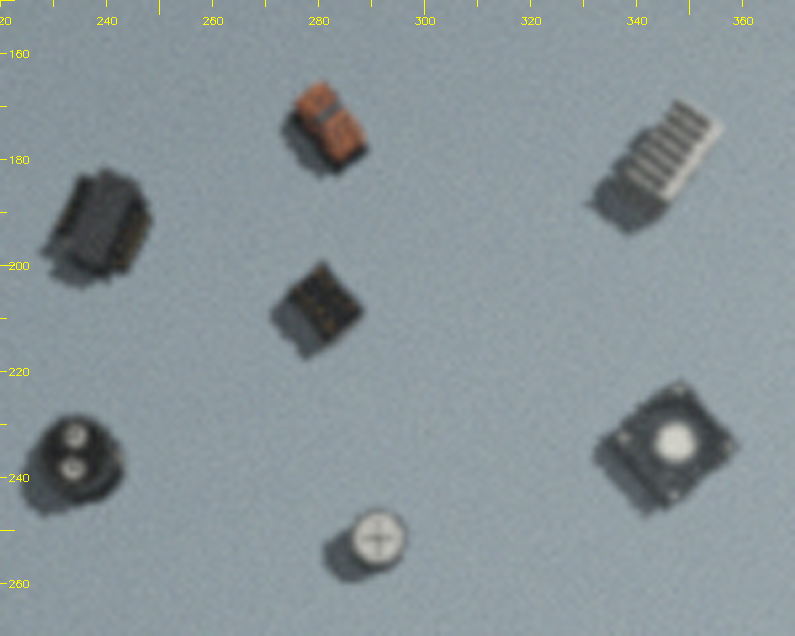

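View pics/t1b.png

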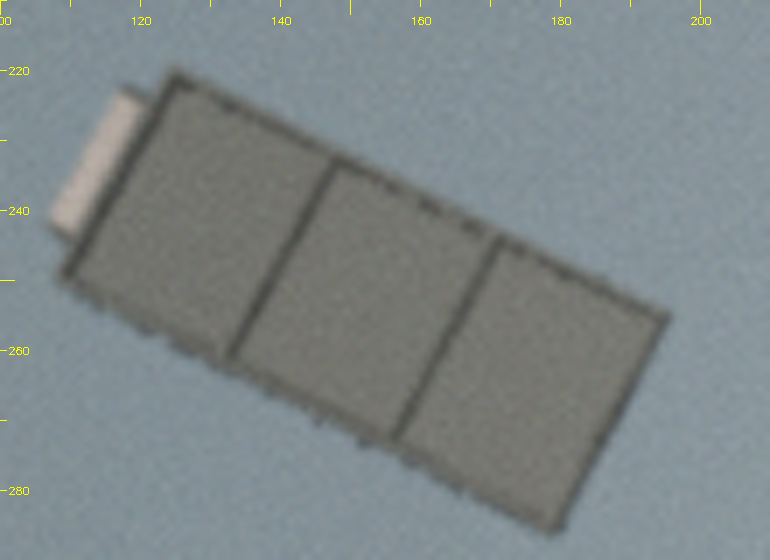

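View pics/t1c.png

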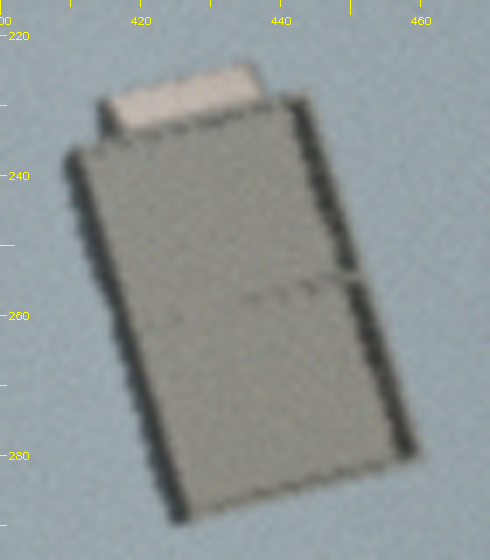

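View pics/s1a.png

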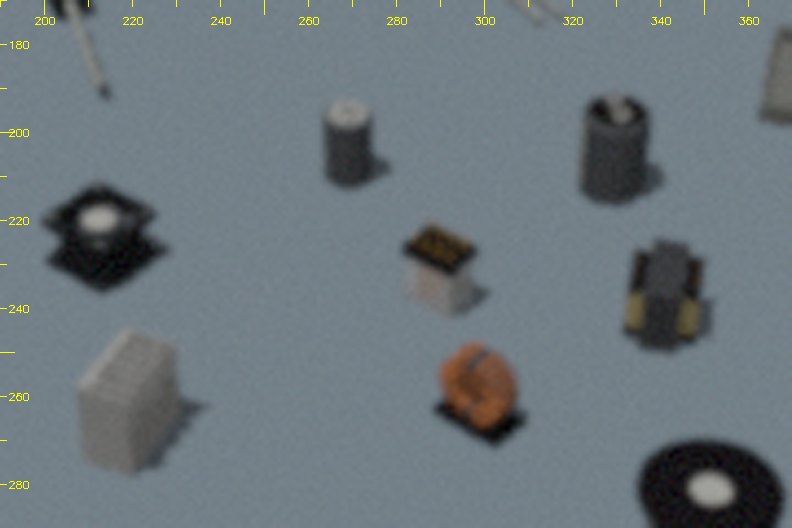

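Run:
```python
from h import *
for nm,L,cs in [("long",192,[(125,220.5),(109,250),(180,286),(195.5,255.5)]),("short",129,[(443.5,229),(411,237),(426,289.5),(460,280.5)])]:
    P=np.array([px2w("t1",c,.012)[:2]*1000 for c in cs]); print(nm,P.round(1).tolist(), P.mean(0).round(1),[round(np.linalg.norm(P[i]-P[(i+1)%4]),1) for i in range(4)])
    d=P[0]+P[1]-P[2]-P[3]; print("yaw +x",np.degrees(np.arctan2(d[1],d[0])), "yaw y",np.degrees(np.arctan2(*(P[0]+P[3]-P[1]-P[2])[::-1])))
for n,c,z in [("fan hub",(347.5,233.5),.028),("scap",(291.5,251.5),.04),("lcap",((234,235)),.05),("hs plate far",(355.5,174),.045),("hs plate near",(346,189),.045),("hs fins far",(348,168.5),.045),("hs f near",(338.5,183),.045),("tf top far",(240,182),.035),("tf top near",(238,202),.035),("tf c",(239.5,192),.035),("choke",(282.5,174),.04),("relay",(281,207.5),.035)]:
    print(n,(px2w("t1",c,z)*1000).round(1))
```

```text
long [[585.0, 388.5], [515.1, 422.7], [429.5, 252.7], [499.7, 218.3]] [507.3 320.5] [np.float64(77.8), np.float64(190.3), np.float64(78.1), np.float64(190.4)]
yaw +x 63.327967773925444 yaw y -26.07588526297221
short [[555.1, -367.6], [537.1, -289.6], [414.9, -316.3], [434.5, -396.4]] [ 485.4 -342.5] [np.float64(80.0), np.float64(125.0), np.float64(82.4), np.float64(124.0)]
yaw +x 12.87078390174591 yaw y -76.60475438503886
fan hub [ 545.3 -137.9   28. ]
scap [504.   -6.7  40. ]
lcap [542.3 124.   50. ]
hs plate far [ 683.4 -159.7   45. ]
hs plate near [ 647.6 -136.    45. ]
hs fins far [ 696.9 -142.6   45. ]
hs f near [ 662.2 -119.    45. ]
tf top far [670.1 112.4  35. ]
tf top near [621.9 116.8  35. ]
tf c [645.9 113.4  35. ]
choke [687.   11.6  40. ]
relay [607.5  16.1  35. ]
```

```bash
cat >> h.py <<'E'
def tool():
    o=bot.get_obs(); M=R.from_euler('xyz',o["tcp_rot"],degrees=True).as_matrix()
    print("t",round(o["time"],2),"pos",(o["ee_pos"]*1000).round(1),"yaw y",round(np.degrees(np.arctan2(M[1,1],M[0,1])),2),"yaw z",round(np.degrees(np.arctan2(M[1,2],M[0,2])),2),"q",o["q"].round(1),"op",round(o["opening"]*1000,1),"F",o["wrist_force"].round(1)); return o,M
E
python3 - <<'E'
from h import *
tool()
E
```

```text
t 0.25 pos [ 245.5 -492.1  248. ] yaw y -63.49 yaw z -153.49 q [-63.5   5.   10.1  95.1   0.   90. ] op 85.5 F [ 0.7 -0.6  0.5]
```

>>> {"fn": "jog_arm", "kwargs": {
  "deltas": [
    {"x": 50,"y": 30},
    {"x": 95,"y": 57},
    {"x": 140,"y": 84},
    {"x": 185,"y": 111},
    {"x": 225,"y": 135},
    {"x": 265,"y": 157},
    {"x": 265,"y": 157},
    {"x": 265,"y": 157},
    {"x": 265,"y": 157},
    {"x": 265,"y": 157}
  ]
}}

```text
validation failed for argument at $.de...
```

Run:
```python
from h import *
tool(); shot("wrist","w1")
```

```text
t 0.25 pos [ 245.5 -492.1  248. ] yaw y -63.49 yaw z -153.49 q [-63.5   5.   10.1  95.1   0.   90. ] op 85.5 F [ 0.7 -0.6  0.5]
```

View pics/w1.png

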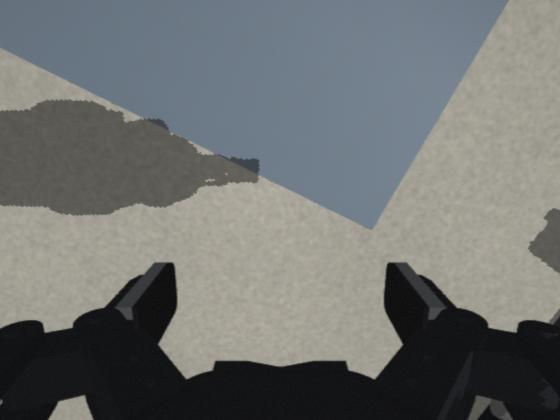

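>>> {"fn": "jog_arm", "kwargs": {
  "deltas": [
    {"fingers": 1,"x": 50,"y": 30,"z": 0,"twist": 0},
    {"fingers": 1,"x": 95,"y": 57,"z": 0,"twist": 0}
  ]
}}

```text
time: 0.5
ee_pos: [0.3314, -0.4406, 0.2479]
tcp_rot: [-88.1, 90.0, 118.3]
wrist_force: [1.2, -0.1, 1.7]
opening: 0.0854
```

>>> {"fn": "jog_arm", "kwargs": {
  "deltas": [
    {"fingers": 1,"x": 45,"y": 27,"z": 0,"twist": 0},
    {"fingers": 1,"x": 90,"y": 54,"z": 0,"twist": 0},
    {"fingers": 1,"x": 135,"y": 80,"z": 0,"twist": 0},
    {"fingers": 1,"x": 178,"y": 105,"z": 0,"twist": 0},
    {"fingers": 1,"x": 178,"y": 105,"z": 0,"twist": 0},
    {"fingers": 1,"x": 178,"y": 105,"z": 0,"twist": 0}
  ]
}}

```text
time: 1.1
ee_pos: [0.5104, -0.3345, 0.2472]
tcp_rot: [-64.6, 89.9, 141.9]
wrist_force: [-0.3, -0.8, -0.0]
opening: 0.0852
```

Run:
```python
from h import *
tool(); shot("wrist","w1")
```

```text
t 1.1 pos [ 510.4 -334.5  247.2] yaw y -63.52 yaw z -153.52 q [-33.2  13.6  19.7  96.2   0.  120.3] op 85.2 F [-0.3 -0.8 -0. ]
```

View pics/w1.png

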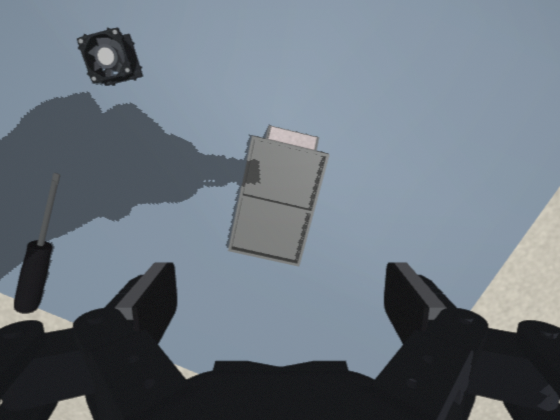

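Run:
```python
from h import *
crop("w1","w1a",215,115,345,275,3.7)
crop("w1","w1b",65,15,155,95,7)
```

```text
(no output)
```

View pics/w1a.png

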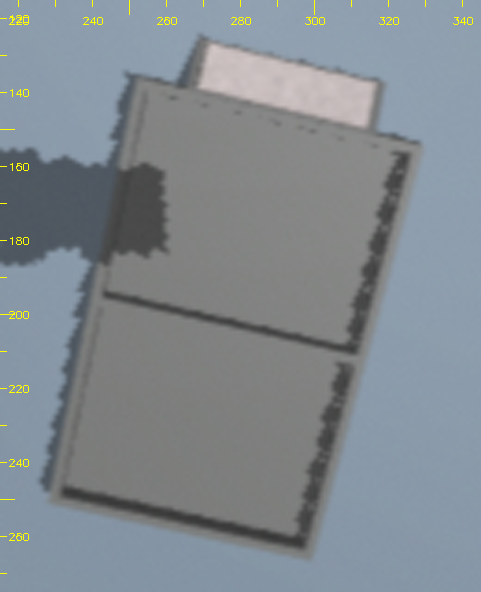

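View pics/w1b.png

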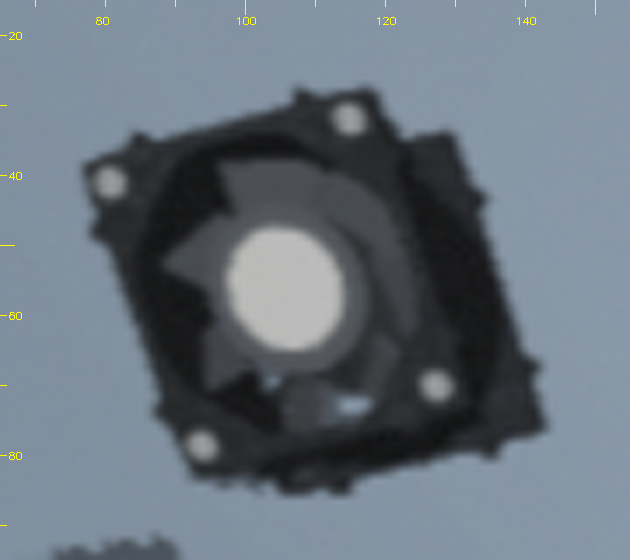

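```bash
cat >> h.py <<'E'
def rect(name,cs,z):
    # cs ordered: +x+y, +x-y, -x-y, -x+y
    P=np.array([px2w(name,c,z)[:2]*1000 for c in cs]); L=[round(float(np.linalg.norm(P[i]-P[(i+1)%4])),1) for i in range(4)]
    dx=P[0]+P[1]-P[2]-P[3]; dy=P[0]+P[3]-P[1]-P[2]
    print("c",P.mean(0).round(1),"sides(y,x,y,x)",L,"yaw x",round(float(np.degrees(np.arctan2(dx[1],dx[0]))),1),"yaw y",round(float(np.degrees(np.arctan2(dy[1],dy[0]))),1))
    return P
E
python3 - <<'E'
from h import *
rect("w1",[(250.5,135.5),(328.5,154.5),(299,265.5),(229.5,250)],.012)
rect("w1",[(80.7,41),(114.7,31.8),(127.5,70),(93.8,78.5)],.028)
E
```

```text
c [ 487.7 -341.6] sides(y,x,y,x) [82.5, 127.4, 79.8, 127.5] yaw x 14.1 yaw y 103.1
c [ 546.4 -135.3] sides(y,x,y,x) [32.9, 33.3, 33.3, 33.0] yaw x 40.0 yaw y 129.7
```

>>> {"fn": "jog_arm", "kwargs": {
  "deltas": [
    {"fingers": 1,"x": 9,"y": 45,"z": -10,"twist": 7},
    {"fingers": 1,"x": 18,"y": 90,"z": -30,"twist": 13.5},
    {"fingers": 1,"x": 27,"y": 135,"z": -60,"twist": 13.5},
    {"fingers": 1,"x": 36,"y": 175,"z": -90,"twist": 13.5},
    {"fingers": 1,"x": 36,"y": 199,"z": -115,"twist": 13.5},
    {"fingers": 1,"x": 36,"y": 199,"z": -115,"twist": 13.5},
    {"fingers": 1,"x": 36,"y": 199,"z": -115,"twist": 13.5}
  ]
}}

```text
time: 1.85
ee_pos: [0.5445, -0.1372, 0.1328]
tcp_rot: [-37.4, 89.9, -177.6]
wrist_force: [-0.6, -0.7, 0.9]
opening: 0.0855
```

Run:
```python
from h import *
tool(); shot("wrist","w2")
```

```text
t 1.85 pos [ 544.5 -137.2  132.8] yaw y -50.14 yaw z -140.14 q [-14.1   5.9  -1.7  82.5  -0.  126. ] op 85.5 F [-0.6 -0.7  0.9]
```

View pics/w2.png

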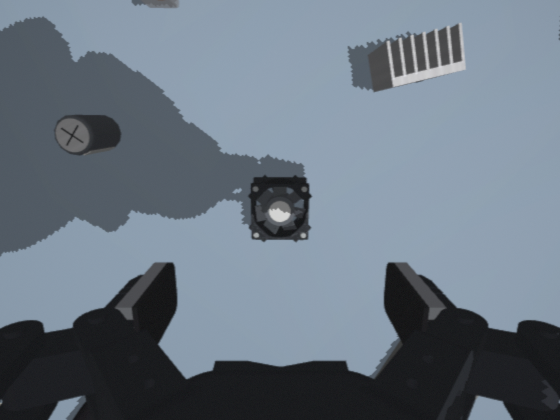

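Run:
```python
from h import *
crop("w2","w2a",235,165,325,250,7)
crop("w2","w2b",340,15,480,100,5.5)
crop("w2","w2c",45,105,135,165,7)
```

```text
(no output)
```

View pics/w2a.png

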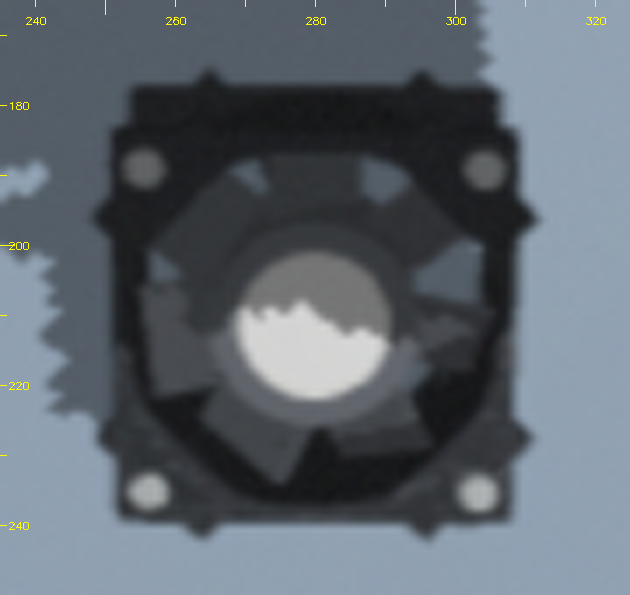

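View pics/w2b.png

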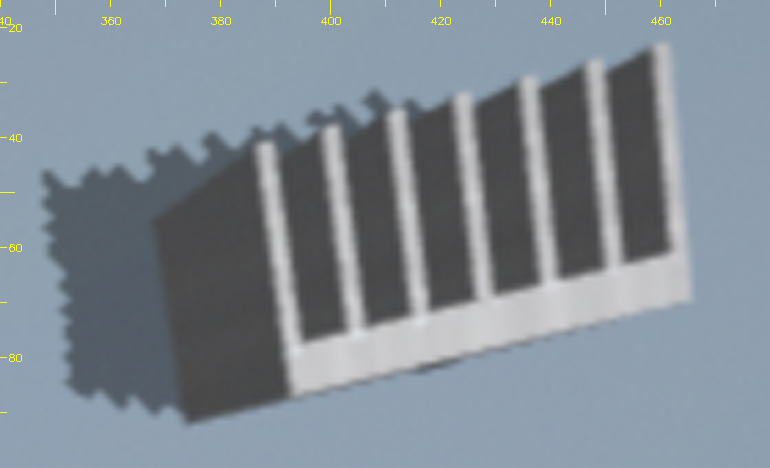

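View pics/w2c.png

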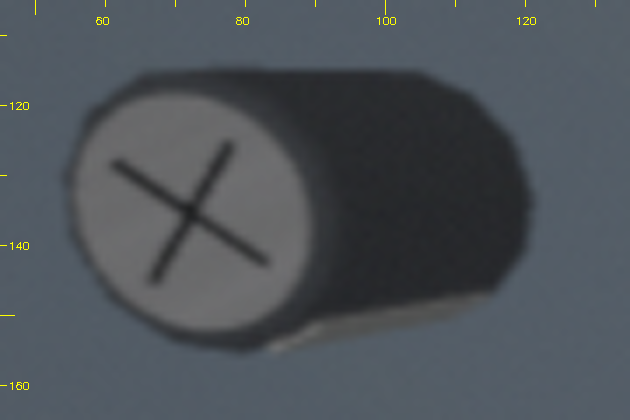

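Run:
```python
from h import *
rect("w2",[(255.5,189),(304.3,189.2),(303.3,235.5),(256.2,235.3)],.028)
rect("w2",[(461,22.5),(465.5,70),(392.5,87),(387,40.5)],.045)
print(px2w("w2",(72.7,135),.04)*1000)
tool()
```

```text
c [ 546.5 -135.8] sides(y,x,y,x) [33.1, 33.2, 33.1, 33.2] yaw x 39.7 yaw y 129.7
c [ 675.  -137.2] sides(y,x,y,x) [25.4, 42.3, 25.3, 41.5] yaw x -37.4 yaw y 52.6
[505.09703171  -3.64744679  40.        ]
t 1.9 pos [ 545.1 -137.9  133.7] yaw y -50.19 yaw z -140.19 q [-14.2   5.9  -1.6  82.5  -0.  126. ] op 85.1 F [-0.2 -0.4  0.4]
```

>>> {"fn": "jog_arm", "kwargs": {
  "deltas": [
    {"fingers": 1,"x": 1.5,"y": 1.5,"z": -40,"twist": 0},
    {"fingers": 1,"x": 1.5,"y": 1.5,"z": -80,"twist": 0},
    {"fingers": 1,"x": 1.5,"y": 1.5,"z": -109,"twist": 0},
    {"fingers": 1,"x": 1.5,"y": 1.5,"z": -109,"twist": 0},
    {"fingers": 0.6,"x": 1.5,"y": 1.5,"z": -109,"twist": 0},
    {"fingers": 0.5,"x": 1.5,"y": 1.5,"z": -109,"twist": 0},
    {"fingers": 0,"x": 1.5,"y": 1.5,"z": -109,"twist": 0},
    {"fingers": 0,"x": 1.5,"y": 1.5,"z": -109,"twist": 0},
    {"fingers": 0,"x": 1.5,"y": 1.5,"z": -109,"twist": 0},
    {"fingers": 0,"x": 1.5,"y": 1.5,"z": -109,"twist": 0}
  ],
  "grip_force": 25
}}

```text
time: 2.9
ee_pos: [0.5478, -0.1369, 0.027]
tcp_rot: [111.8, 89.8, -28.4]
wrist_force: [-0.2, -1.2, 6.7]
opening: 0.0392
```

Run:
```python
from h import *
tool(); shot("wrist","w3")
```

```text
t 2.9 pos [ 547.8 -136.9   27. ] yaw y -50.2 yaw z -140.2 q [-1.400e+01  8.400e+00 -1.080e+01  7.060e+01 -1.000e-01  1.262e+02] op 39.2 F [-0.2 -1.2  6.7]
```

View pics/w3.png

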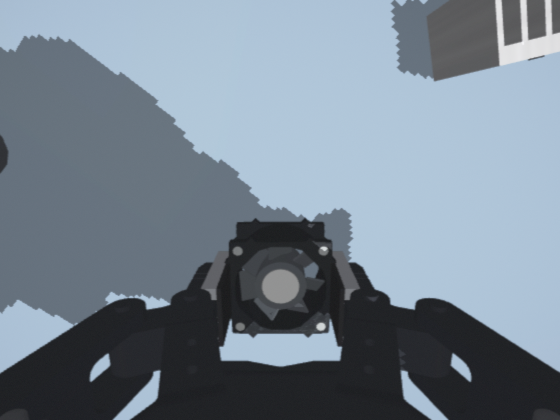

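>>> {"fn": "jog_arm", "kwargs": {
  "deltas": [
    {"fingers": 0,"x": 0,"y": 0,"z": 5,"twist": 0},
    {"fingers": 0,"x": 0,"y": 0,"z": 20,"twist": 0},
    {"fingers": 0,"x": 0,"y": 0,"z": 40,"twist": 0},
    {"fingers": 0,"x": 0,"y": 0,"z": 60,"twist": 0},
    {"fingers": 0,"x": 0,"y": 0,"z": 60,"twist": 0}
  ],
  "grip_force": 25
}}

```text
time: 3.45
ee_pos: [0.5495, -0.1372, 0.0912]
tcp_rot: [120.5, 89.5, -19.7]
wrist_force: [-0.1, -0.6, 0.4]
opening: 0.0393
```

Run:
```python
from h import *
tool(); shot("wrist","w4"); shot("scene","s4"); crop("s4","s4a",150,120,290,260,4)
```

```text
t 3.45 pos [ 549.5 -137.2   91.2] yaw y -50.19 yaw z -140.19 q [-1.400e+01  6.500e+00 -5.600e+00  7.730e+01 -1.000e-01  1.262e+02] op 39.3 F [-0.1 -0.6  0.4]
```

View pics/w4.png

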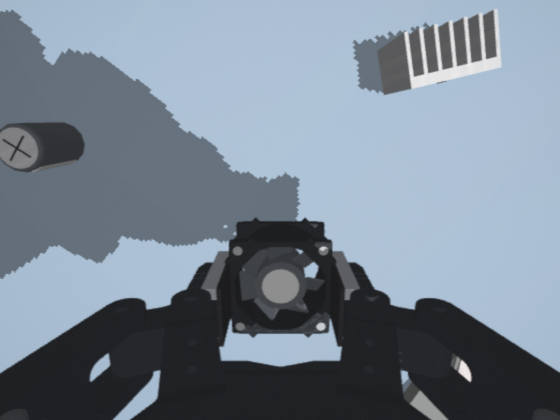

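View pics/s4a.png

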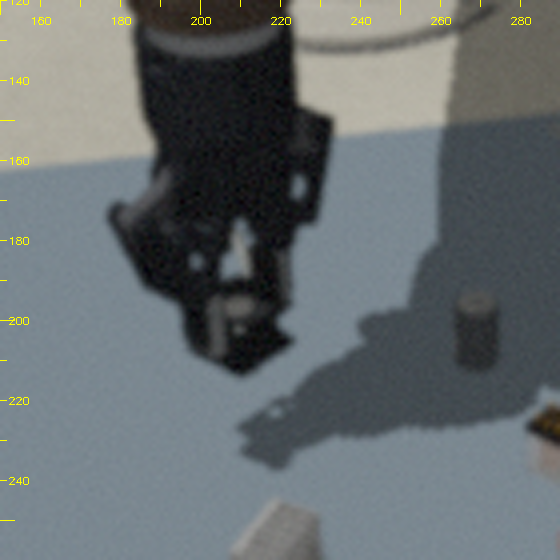

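>>> {"fn": "jog_arm", "kwargs": {
  "deltas": [
    {"fingers": 0,"x": -6,"y": -35,"z": 0,"twist": -7},
    {"fingers": 0,"x": -13,"y": -75,"z": 0,"twist": -14},
    {"fingers": 0,"x": -20,"y": -115,"z": 0,"twist": -20},
    {"fingers": 0,"x": -26,"y": -155,"z": 0,"twist": -26.3},
    {"fingers": 0,"x": -32,"y": -185,"z": 0,"twist": -26.3},
    {"fingers": 0,"x": -32,"y": -197,"z": 0,"twist": -26.3},
    {"fingers": 0,"x": -32,"y": -197,"z": 0,"twist": -26.3},
    {"fingers": 0,"x": -32,"y": -197,"z": 0,"twist": -26.3}
  ]
}}

```text
time: 4.35
ee_pos: [0.5161, -0.333, 0.0871]
tcp_rot: [115.1, 89.8, -51.4]
wrist_force: [0.0, 0.1, -0.5]
opening: 0.0394
```

Run:
```python
from h import *
tool(); shot("wrist","w5")
```

```text
t 4.35 pos [ 516.1 -333.    87.1] yaw y -76.47 yaw z -166.47 q [-3.280e+01  1.340e+01  1.800e+00  7.820e+01 -1.000e-01  1.337e+02] op 39.4 F [ 0.   0.1 -0.5]
```

View pics/w5.png

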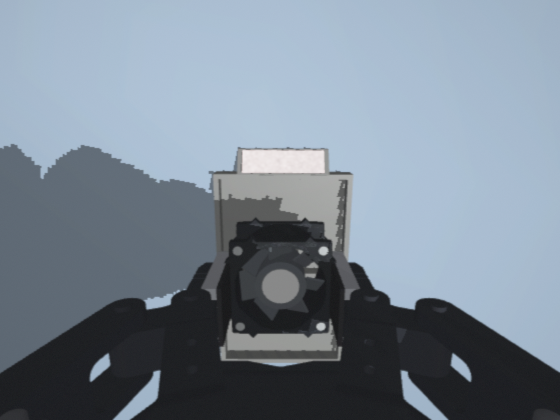

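Run:
```python
from h import *
c=np.array([487,-342]); a=np.radians(13.4); ux=np.array([np.cos(a),np.sin(a)]); uy=np.array([-ux[1],ux[0]])
for x,y in [(64.5,41),(64.5,-41),(0,41),(0,-41),(-64.5,41),(-64.5,-41)]:
    p=(c+ux*x+uy*y)/1000; print(x,y,w2px("w5",[*p,.012]).round(1))
for uv in [(212.5,173),(352,173),(220,358),(342,358)]:
    p=px2w("w5",uv,.012)[:2]*1000-c; print(uv, (p@ux).round(1),(p@uy).round(1))
tool()
```

```text
64.5 41 [212.9 174.3]
64.5 -41 [353.1 174.7]
0 41 [217.6 275.7]
0 -41 [347.3 275.9]
-64.5 41 [221.7 362.8]
-64.5 -41 [342.2 362.9]
(212.5, 173) 65.3 41.2
(352, 173) 65.5 -40.3
(220, 358) -60.7 42.0
(342, 358) -60.6 -40.7
t 4.4 pos [ 516.3 -332.7   87.4] yaw y -76.43 yaw z -166.43 q [-3.280e+01  1.340e+01  1.800e+00  7.820e+01 -1.000e-01  1.337e+02] op 39.6 F [-0.7  0.4 -0.8]
```

>>> {"fn": "jog_arm", "kwargs": {
  "deltas": [
    {"fingers": 0,"x": 2.5,"y": -1.5,"z": -20,"twist": 0},
    {"fingers": 0,"x": 2.5,"y": -1.5,"z": -40,"twist": 0},
    {"fingers": 0,"x": 2.5,"y": -1.5,"z": -50,"twist": 0},
    {"fingers": 0,"x": 2.5,"y": -1.5,"z": -53,"twist": 0},
    {"fingers": 0,"x": 2.5,"y": -1.5,"z": -55,"twist": 0},
    {"fingers": 0,"x": 2.5,"y": -1.5,"z": -55,"twist": 0}
  ]
}}

```text
time: 5.0
ee_pos: [0.5192, -0.3341, 0.0331]
tcp_rot: [119.5, 89.7, -46.9]
wrist_force: [0.7, -0.1, -0.3]
opening: 0.0393
```

>>> {"fn": "jog_arm", "kwargs": {
  "deltas": [
    {"fingers": 0,"x": 0,"y": 0,"z": -1.5,"twist": 0},
    {"fingers": 0,"x": 0,"y": 0,"z": -2,"twist": 0},
    {"fingers": 0,"x": 0,"y": 0,"z": -2,"twist": 0}
  ]
}}

```text
time: 5.3
ee_pos: [0.5193, -0.3342, 0.0314]
tcp_rot: [120.7, 89.7, -45.7]
wrist_force: [0.2, 0.2, -1.2]
opening: 0.0394
```

>>> {"fn": "jog_arm", "kwargs": {
  "deltas": [
    {"fingers": 0,"x": 0,"y": 0,"z": -1,"twist": 0},
    {"fingers": 0,"x": 0,"y": 0,"z": -1,"twist": 0}
  ]
}}

```text
time: 5.5
ee_pos: [0.5193, -0.3342, 0.0304]
tcp_rot: [120.8, 89.7, -45.6]
wrist_force: [-0.3, -0.3, -0.8]
opening: 0.0394
```

>>> {"fn": "jog_arm", "kwargs": {
  "deltas": [
    {"fingers": 0,"x": 0,"y": 0,"z": -1,"twist": 0},
    {"fingers": 0,"x": 0,"y": 0,"z": -1,"twist": 0}
  ]
}}

```text
time: 5.7
ee_pos: [0.5193, -0.3343, 0.03]
tcp_rot: [122.6, 89.7, -43.8]
wrist_force: [-0.5, 1.4, 4.4]
opening: 0.0394
```

>>> {"fn": "jog_arm", "kwargs": {
  "deltas": [
    {"fingers": 0.55,"x": 0,"y": 0,"z": 0,"twist": 0},
    {"fingers": 0.6,"x": 0,"y": 0,"z": 0,"twist": 0},
    {"fingers": 0.6,"x": 0,"y": 0,"z": 0,"twist": 0},
    {"fingers": 0.6,"x": 0,"y": 0,"z": 20,"twist": 0},
    {"fingers": 0.6,"x": 0,"y": 0,"z": 50,"twist": 0},
    {"fingers": 1,"x": 0,"y": 0,"z": 90,"twist": 0},
    {"fingers": 1,"x": 0,"y": 0,"z": 100,"twist": 0},
    {"fingers": 1,"x": 0,"y": 0,"z": 100,"twist": 0}
  ]
}}

```text
time: 6.5
ee_pos: [0.5202, -0.3348, 0.132]
tcp_rot: [126.8, 89.5, -39.6]
wrist_force: [0.2, 0.5, -0.1]
opening: 0.0852
```

Run:
```python
from h import *
tool(); shot("wrist","w6")
```

```text
t 6.5 pos [ 520.2 -334.8  132. ] yaw y -76.42 yaw z -166.42 q [-3.270e+01  1.310e+01  6.400e+00  8.270e+01 -1.000e-01  1.337e+02] op 85.2 F [ 0.2  0.5 -0.1]
```

View pics/w6.png

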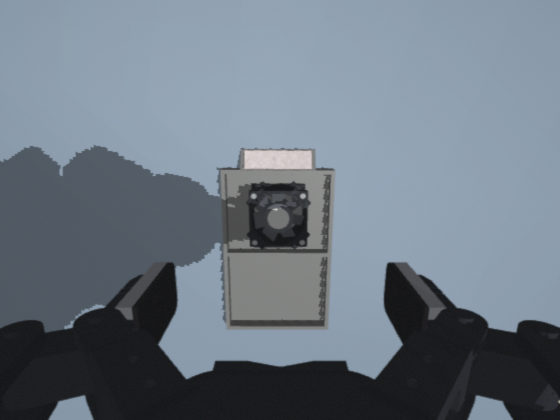

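>>> {"fn": "jog_arm", "kwargs": {
  "deltas": [
    {"fingers": 1,"x": -2,"y": 40,"z": 10,"twist": 0},
    {"fingers": 1,"x": -4,"y": 85,"z": 10,"twist": 0},
    {"fingers": 1,"x": -6,"y": 130,"z": 10,"twist": 0},
    {"fingers": 1,"x": -8,"y": 175,"z": 10,"twist": 0},
    {"fingers": 1,"x": -10,"y": 220,"z": 5,"twist": 0},
    {"fingers": 1,"x": -12,"y": 265,"z": 0,"twist": 0},
    {"fingers": 1,"x": -14,"y": 305,"z": 0,"twist": 0},
    {"fingers": 1,"x": -15,"y": 330,"z": 0,"twist": 0},
    {"fingers": 1,"x": -15,"y": 330,"z": 0,"twist": 0},
    {"fingers": 1,"x": -15,"y": 330,"z": 0,"twist": 0}
  ]
}}

```text
time: 7.55
ee_pos: [0.5039, -0.004, 0.1284]
tcp_rot: [105.7, 89.7, -60.6]
wrist_force: [-0.4, -0.2, 1.0]
opening: 0.0854
```

Run:
```python
from h import *
tool(); shot("wrist","w7")
```

```text
t 7.55 pos [503.9  -4.  128.4] yaw y -76.33 yaw z -166.33 q [ -0.3  -2.2 -10.4  81.6  -0.3 166. ] op 85.4 F [-0.4 -0.2  1. ]
```

View pics/w7.png

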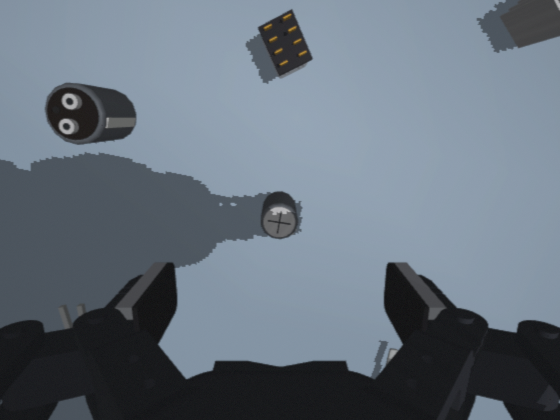

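Run:
```python
from h import *
crop("w7","w7a",250,180,310,250,8);crop("w7","w7b",35,70,145,150,7)
print(px2w("w7",(279.7,222),.04)*1000)
```

```text
[505.04521832  -4.13034436  40.        ]
```

View pics/w7a.png

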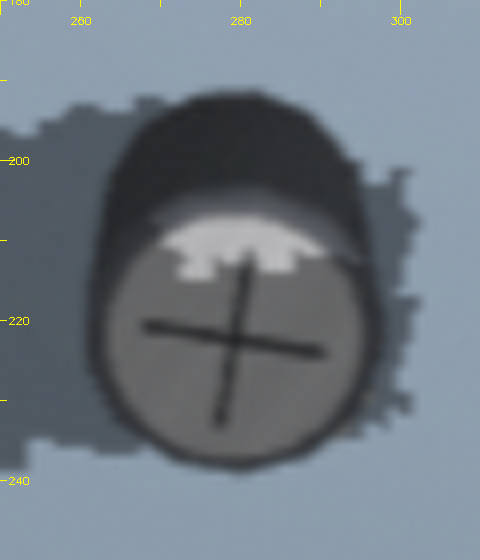

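View pics/w7b.png

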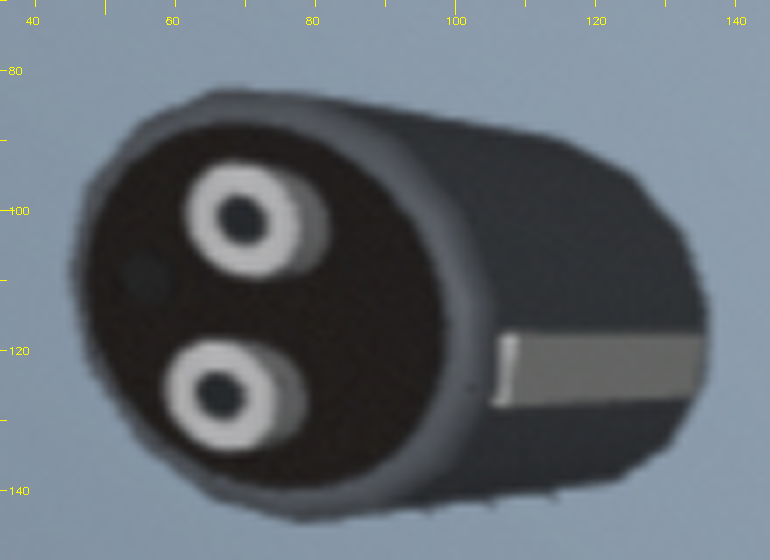

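>>> {"fn": "jog_arm", "kwargs": {
  "deltas": [
    {"fingers": 1,"x": 1,"y": 0,"z": -40,"twist": 0},
    {"fingers": 1,"x": 1,"y": 0,"z": -80,"twist": 0},
    {"fingers": 1,"x": 1,"y": 0,"z": -96,"twist": 0},
    {"fingers": 0.6,"x": 1,"y": 0,"z": -96,"twist": 0},
    {"fingers": 0.4,"x": 1,"y": 0,"z": -96,"twist": 0},
    {"fingers": 0.3,"x": 1,"y": 0,"z": -96,"twist": 0},
    {"fingers": 0,"x": 1,"y": 0,"z": -96,"twist": 0},
    {"fingers": 0,"x": 1,"y": 0,"z": -96,"twist": 0},
    {"fingers": 0,"x": 1,"y": 0,"z": -96,"twist": 0},
    {"fingers": 0,"x": 1,"y": 0,"z": -96,"twist": 0}
  ],
  "grip_force": 25
}}

```text
time: 8.6
ee_pos: [0.5059, -0.0049, 0.0341]
tcp_rot: [121.9, 89.6, -44.5]
wrist_force: [0.3, -1.6, 6.8]
opening: 0.024
```

Run:
```python
from h import *
print((px2w("w7",(69.7,101.3),.053)*1000+px2w("w7",(67,126.3),.053)*1000)/2)
print(px2w("w7",(74,111.5),.048)*1000)
tool(); shot("wrist","w8")
```

```text
[542.22317906 126.48646499  53.        ]
[543.69419162 126.3090213   48.        ]
t 8.6 pos [505.9  -4.9  34.1] yaw y -76.4 yaw z -166.4 q [-4.00e-01  1.00e-01 -1.87e+01  7.08e+01 -3.00e-01  1.66e+02] op 24.0 F [ 0.3 -1.6  6.8]
```

View pics/w8.png

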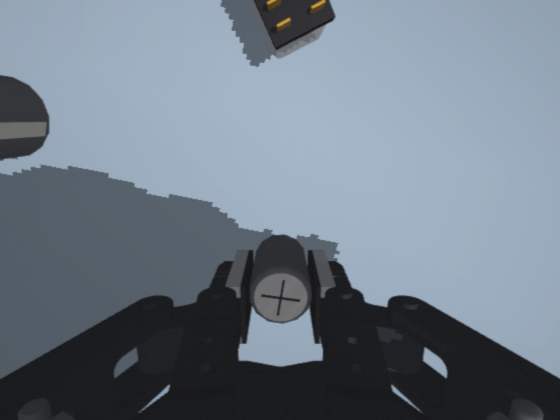

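>>> {"fn": "jog_arm", "kwargs": {
  "deltas": [
    {"fingers": 0,"x": 0,"y": 0,"z": 10,"twist": 0},
    {"fingers": 0,"x": 0,"y": 0,"z": 35,"twist": 0},
    {"fingers": 0,"x": -5,"y": -30,"z": 65,"twist": 0},
    {"fingers": 0,"x": -10,"y": -70,"z": 75,"twist": 0},
    {"fingers": 0,"x": -16,"y": -115,"z": 75,"twist": 0},
    {"fingers": 0,"x": -22,"y": -160,"z": 75,"twist": 0},
    {"fingers": 0,"x": -28,"y": -205,"z": 75,"twist": 0},
    {"fingers": 0,"x": -35,"y": -250,"z": 75,"twist": 0},
    {"fingers": 0,"x": -42,"y": -290,"z": 75,"twist": 0},
    {"fingers": 0,"x": -48,"y": -325,"z": 75,"twist": 0}
  ]
}}

```text
time: 9.65
ee_pos: [0.4573, -0.3319, 0.11]
tcp_rot: [123.1, 89.5, -43.4]
wrist_force: [1.0, 0.0, 0.4]
opening: 0.0238
```

>>> {"fn": "jog_arm", "kwargs": {
  "deltas": [
    {"fingers": 0,"x": 0,"y": -15,"z": 0,"twist": 0},
    {"fingers": 0,"x": 0,"y": -15,"z": 0,"twist": 0}
  ]
}}

```text
time: 9.85
ee_pos: [0.4572, -0.3486, 0.1105]
tcp_rot: [123.5, 89.5, -43.1]
wrist_force: [-1.1, 0.4, 0.3]
opening: 0.024
```

Run:
```python
from h import *
tool(); shot("wrist","w9")
```

```text
t 9.85 pos [ 457.2 -348.6  110.5] yaw y -76.58 yaw z -166.58 q [-3.730e+01  7.400e+00 -2.500e+00  7.960e+01 -1.000e-01  1.293e+02] op 24.0 F [-1.1  0.4  0.3]
```

View pics/w9.png

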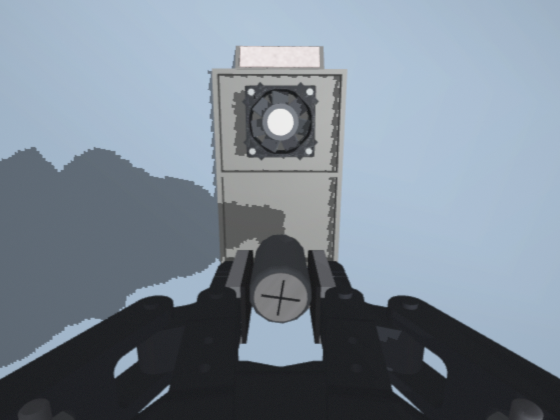

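>>> {"fn": "jog_arm", "kwargs": {
  "deltas": [
    {"fingers": 0,"x": 0.5,"y": -0.5,"z": -35,"twist": 0},
    {"fingers": 0,"x": 0.5,"y": -0.5,"z": -60,"twist": 0},
    {"fingers": 0,"x": 0.5,"y": -0.5,"z": -70,"twist": 0},
    {"fingers": 0,"x": 0.5,"y": -0.5,"z": -72,"twist": 0},
    {"fingers": 0,"x": 0.5,"y": -0.5,"z": -72,"twist": 0}
  ]
}}

```text
time: 10.4
ee_pos: [0.4585, -0.3473, 0.0393]
tcp_rot: [126.2, 89.5, -40.2]
wrist_force: [1.0, 1.4, -0.3]
opening: 0.0238
```

>>> {"fn": "jog_arm", "kwargs": {
  "deltas": [
    {"fingers": 0,"x": 0,"y": 0,"z": -1.5,"twist": 0},
    {"fingers": 0,"x": 0,"y": 0,"z": -1.5,"twist": 0}
  ]
}}

```text
time: 10.6
ee_pos: [0.4591, -0.3474, 0.039]
tcp_rot: [126.8, 89.4, -39.6]
wrist_force: [0.6, -0.0, -0.6]
opening: 0.0236
```

>>> {"fn": "jog_arm", "kwargs": {
  "deltas": [
    {"fingers": 0,"x": 0,"y": 0,"z": -1.5,"twist": 0},
    {"fingers": 0,"x": 0,"y": 0,"z": -1.5,"twist": 0}
  ]
}}

```text
time: 10.8
ee_pos: [0.4592, -0.3476, 0.0378]
tcp_rot: [127.1, 89.3, -39.3]
wrist_force: [0.2, -0.2, 0.3]
opening: 0.0241
```

>>> {"fn": "jog_arm", "kwargs": {
  "deltas": [
    {"fingers": 0,"x": 0,"y": 0,"z": -1.5,"twist": 0},
    {"fingers": 0,"x": 0,"y": 0,"z": -1.5,"twist": 0}
  ]
}}

```text
time: 11.0
ee_pos: [0.4594, -0.3477, 0.0371]
tcp_rot: [128.0, 89.3, -38.5]
wrist_force: [-1.3, 1.1, 5.6]
opening: 0.0241
```

>>> {"fn": "jog_arm", "kwargs": {
  "deltas": [
    {"fingers": 0.4,"x": 0,"y": 0,"z": 0,"twist": 0},
    {"fingers": 0.5,"x": 0,"y": 0,"z": 0,"twist": 0},
    {"fingers": 0.5,"x": 0,"y": 0,"z": 0,"twist": 0},
    {"fingers": 0.6,"x": 0,"y": 0,"z": 15,"twist": 0},
    {"fingers": 0.6,"x": 0,"y": 0,"z": 45,"twist": 0},
    {"fingers": 1,"x": 0,"y": 0,"z": 85,"twist": 0},
    {"fingers": 1,"x": 0,"y": 0,"z": 120,"twist": 0},
    {"fingers": 1,"x": 0,"y": 0,"z": 120,"twist": 0}
  ]
}}

```text
time: 11.8
ee_pos: [0.461, -0.3489, 0.1639]
tcp_rot: [128.7, 88.8, -37.8]
wrist_force: [0.1, 0.3, 0.2]
opening: 0.0851
```

Run:
```python
from h import *
tool(); shot("wrist","w10")
```

```text
t 11.8 pos [ 461.  -348.9  163.9] yaw y -76.47 yaw z -166.46 q [-37.1   6.8   2.7  84.7  -0.  129.3] op 85.1 F [0.1 0.3 0.2]
```

View pics/w10.png

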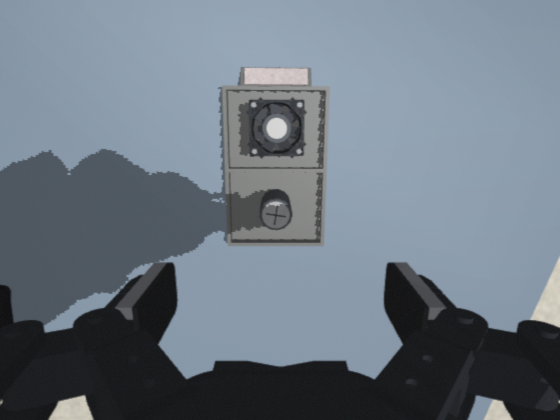

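>>> {"fn": "jog_arm", "kwargs": {
  "deltas": [
    {"fingers": 1,"x": 20,"y": 20,"z": 5,"twist": 8},
    {"fingers": 1,"x": 45,"y": 45,"z": 5,"twist": 16},
    {"fingers": 1,"x": 70,"y": 70,"z": 5,"twist": 24},
    {"fingers": 1,"x": 95,"y": 95,"z": 5,"twist": 32},
    {"fingers": 1,"x": 120,"y": 120,"z": 5,"twist": 40},
    {"fingers": 1,"x": 145,"y": 145,"z": 5,"twist": 48},
    {"fingers": 1,"x": 170,"y": 170,"z": 5,"twist": 56},
    {"fingers": 1,"x": 190,"y": 190,"z": 5,"twist": 64},
    {"fingers": 1,"x": 205,"y": 205,"z": 5,"twist": 72},
    {"fingers": 1,"x": 213,"y": 212,"z": 5,"twist": 80}
  ]
}}

```text
time: 12.85
ee_pos: [0.6741, -0.1348, 0.1648]
tcp_rot: [133.5, 89.0, 47.5]
wrist_force: [0.3, -0.7, 0.1]
opening: 0.0854
```

>>> {"fn": "jog_arm", "kwargs": {
  "deltas": [
    {"fingers": 1,"x": 2,"y": 1,"z": -10,"twist": 8},
    {"fingers": 1,"x": 2,"y": 1,"z": -15,"twist": 16},
    {"fingers": 1,"x": 2,"y": 1,"z": -15,"twist": 24},
    {"fingers": 1,"x": 2,"y": 1,"z": -15,"twist": 32},
    {"fingers": 1,"x": 2,"y": 1,"z": -15,"twist": 40},
    {"fingers": 1,"x": 2,"y": 1,"z": -15,"twist": 48},
    {"fingers": 1,"x": 2,"y": 1,"z": -15,"twist": 52},
    {"fingers": 1,"x": 2,"y": 1,"z": -15,"twist": 52},
    {"fingers": 1,"x": 2,"y": 1,"z": -15,"twist": 52}
  ]
}}

```text
time: 13.75
ee_pos: [0.6759, -0.1337, 0.1493]
tcp_rot: [136.5, 89.0, 102.3]
wrist_force: [-0.2, -0.3, -0.1]
opening: 0.0854
```

Run:
```python
from h import *
tool(); shot("wrist","w11")
```

```text
t 13.75 pos [ 675.9 -133.7  149.3] yaw y 55.82 yaw z -34.17 q [-11.5  24.2  22.2  88.4   0.9  22.6] op 85.4 F [-0.2 -0.3 -0.1]
```

View pics/w11.png

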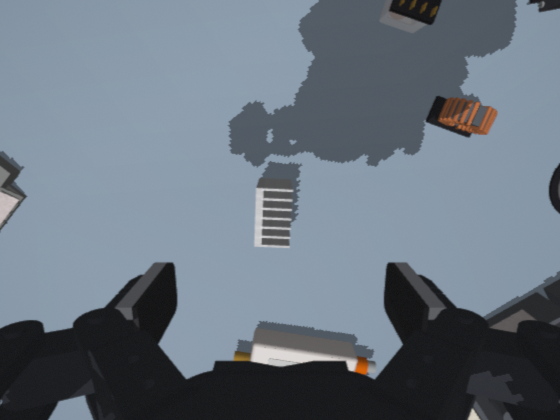

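Run:
```python
from h import *
crop("w11","w11a",240,155,310,260,5.5)
```

```text
(no output)
```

View pics/w11a.png

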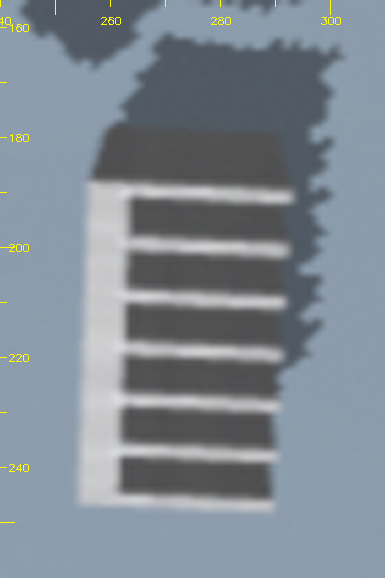

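Run:
```python
from h import *
rect("w11",[(289.5,247.5),(254,246.5),(256.5,188),(293.3,190.5)],.045)
tool()
```

```text
c [ 675.5 -136.9] sides(y,x,y,x) [25.1, 42.0, 25.0, 41.1] yaw x -37.4 yaw y 52.8
t 13.8 pos [ 675.9 -133.7  149.4] yaw y 55.83 yaw z -34.16 q [-11.5  24.2  22.2  88.4   0.9  22.6] op 85.2 F [ 0.4  0.1 -0.6]
```

>>> {"fn": "jog_arm", "kwargs": {
  "deltas": [
    {"fingers": 1,"x": -0.5,"y": -3.3,"z": -10,"twist": -3.2},
    {"fingers": 1,"x": -0.5,"y": -3.3,"z": -50,"twist": -3.2},
    {"fingers": 1,"x": -0.5,"y": -3.3,"z": -90,"twist": -3.2},
    {"fingers": 1,"x": -0.5,"y": -3.3,"z": -115,"twist": -3.2},
    {"fingers": 0.6,"x": -0.5,"y": -3.3,"z": -115,"twist": -3.2},
    {"fingers": 0.4,"x": -0.5,"y": -3.3,"z": -115,"twist": -3.2},
    {"fingers": 0,"x": -0.5,"y": -3.3,"z": -115,"twist": -3.2},
    {"fingers": 0,"x": -0.5,"y": -3.3,"z": -115,"twist": -3.2},
    {"fingers": 0,"x": -0.5,"y": -3.3,"z": -115,"twist": -3.2},
    {"fingers": 0,"x": -0.5,"y": -3.3,"z": -115,"twist": -3.2}
  ],
  "grip_force": 30
}}

```text
time: 14.8
ee_pos: [0.6765, -0.1373, 0.0366]
tcp_rot: [125.2, 89.1, 87.8]
wrist_force: [-0.5, -0.6, 6.2]
opening: 0.0247
```

Run:
```python
from h import *
tool(); shot("wrist","w12")
```

```text
t 14.8 pos [ 676.5 -137.3   36.6] yaw y 52.63 yaw z -37.37 q [-11.8  25.3  11.2  76.1   0.9  25.5] op 24.7 F [-0.5 -0.6  6.2]
```

View pics/w12.png

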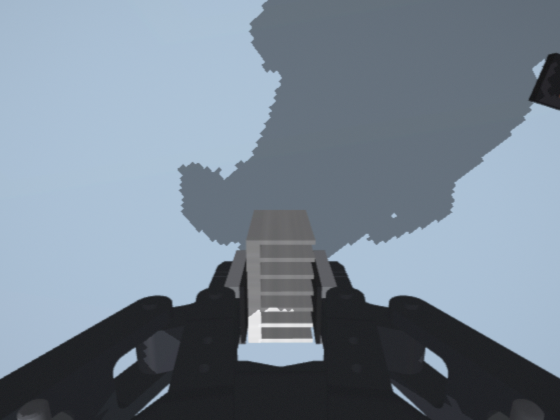

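>>> {"fn": "jog_arm", "kwargs": {
  "deltas": [
    {"fingers": 0,"x": 0,"y": 0,"z": 15,"twist": 0},
    {"fingers": 0,"x": 0,"y": 0,"z": 55,"twist": 0},
    {"fingers": 0,"x": -10,"y": 20,"z": 90,"twist": -7},
    {"fingers": 0,"x": -28,"y": 55,"z": 105,"twist": -14},
    {"fingers": 0,"x": -46,"y": 92,"z": 105,"twist": -21},
    {"fingers": 0,"x": -64,"y": 130,"z": 105,"twist": -28},
    {"fingers": 0,"x": -82,"y": 167,"z": 105,"twist": -35},
    {"fingers": 0,"x": -100,"y": 204,"z": 105,"twist": -42},
    {"fingers": 0,"x": -118,"y": 241,"z": 105,"twist": -49},
    {"fingers": 0,"x": -136,"y": 278,"z": 105,"twist": -56}
  ]
}}

```text
time: 15.85
ee_pos: [0.5398, 0.1421, 0.1434]
tcp_rot: [123.7, 89.0, 30.0]
wrist_force: [0.2, 0.8, -0.1]
opening: 0.0247
```

>>> {"fn": "jog_arm", "kwargs": {
  "deltas": [
    {"fingers": 0,"x": -15,"y": 35,"z": 0,"twist": -7},
    {"fingers": 0,"x": -30,"y": 65,"z": 0,"twist": -14},
    {"fingers": 0,"x": -45,"y": 95,"z": 0,"twist": -21},
    {"fingers": 0,"x": -56,"y": 117,"z": 0,"twist": -22},
    {"fingers": 0,"x": -56,"y": 117,"z": 0,"twist": -22},
    {"fingers": 0,"x": -56,"y": 117,"z": 0,"twist": -22}
  ]
}}

```text
time: 16.45
ee_pos: [0.4838, 0.2595, 0.1447]
tcp_rot: [124.4, 88.9, 8.9]
wrist_force: [-0.3, -0.7, -0.7]
opening: 0.0247
```

Run:
```python
from h import *
tool(); shot("wrist","w13")
```

```text
t 16.45 pos [483.8 259.5 144.7] yaw y -25.58 yaw z -115.57 q [ 28.4   3.   -3.5  82.5  -0.4 144. ] op 24.7 F [-0.3 -0.7 -0.7]
```

View pics/w13.png

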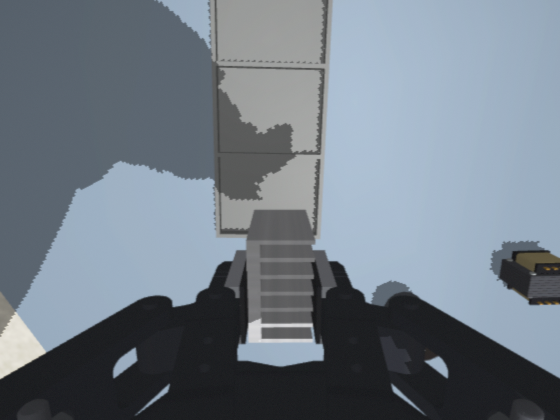

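Run:
```python
from h import *
crop("w13","w13a",195,0,345,250,2.4)
cv2.imwrite("pics/w13b.png",cv2.resize(cv2.imread("pics/w13.png")[130:250,200:340],None,fx=5,fy=5,interpolation=2))
```

```text
(no output)
```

View pics/w13a.png

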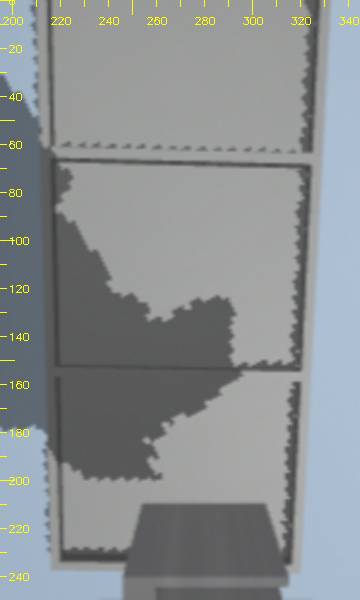

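View pics/w13b.png

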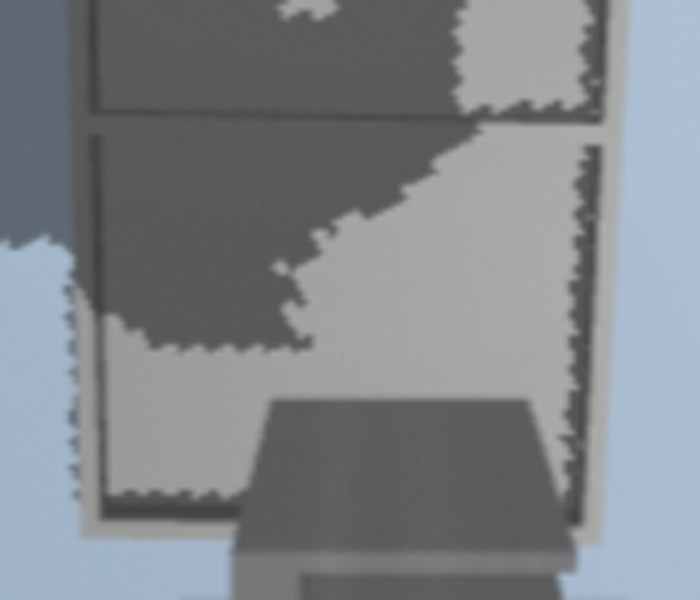

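Run:
```python
from h import *
P={k:px2w("w13",v,.012)[:2]*1000 for k,v in dict(bl=(216.4,237.6),br=(320,238.6),dl=(214.7,154.7),dr=(324.5,156.5),ul=(212.5,63.5),ur=(328.8,66)).items()}
ang=lambda d:round(float(np.degrees(np.arctan2(d[1],d[0]))),1)
m={k:(P[k+'l']+P[k+'r'])/2 for k in 'bdu'}
for k in 'bdu': print(k,m[k].round(1),np.linalg.norm(P[k+'l']-P[k+'r']).round(1),"y->x yaw",ang(P[k+'r']-P[k+'l'])+90)
print("x yaw",ang(m['u']-m['b']),np.linalg.norm(m['u']-m['d']),np.linalg.norm(m['d']-m['b']))
a=np.radians(63.5);u=np.array([np.cos(a),np.sin(a)])
for k,x in zip('bdu',(-96,-31.5,31.5)): print(m[k]-x*u)
tool()
```

```text
b [467.5 240.1] 81.6 y->x yaw 63.6
d [496.8 297.7] 81.5 y->x yaw 63.5
u [524.9 353.9] 81.1 y->x yaw 63.5
x yaw 63.2 62.857780001358336 64.52896826087601
[510.35656687 326.05984036]
[510.80795468 325.86506962]
[510.8628309 325.6786371]
t 16.5 pos [484.1 258.9 144.4] yaw y -25.64 yaw z -115.63 q [ 28.3   3.   -3.5  82.5  -0.4 144. ] op 24.4 F [ 0.3 -0.8 -0.9]
```

>>> {"fn": "jog_arm", "kwargs": {
  "deltas": [
    {"fingers": 0,"x": -1.5,"y": 10,"z": -10,"twist": -1},
    {"fingers": 0,"x": -1.5,"y": 10,"z": -45,"twist": -1},
    {"fingers": 0,"x": -1.5,"y": 10,"z": -60,"twist": -1},
    {"fingers": 0,"x": -1.5,"y": 10,"z": -60,"twist": -1}
  ]
}}

```text
time: 16.9
ee_pos: [0.4817, 0.2674, 0.0822]
tcp_rot: [117.8, 89.1, 1.1]
wrist_force: [-0.3, 0.4, -0.8]
opening: 0.0246
```

Run:
```python
from h import *
tool(); shot("wrist","w14")
```

```text
t 16.9 pos [481.7 267.4  82.2] yaw y -26.69 yaw z -116.69 q [ 29.2   4.4  -8.9  75.9  -0.4 145.9] op 24.6 F [-0.3  0.4 -0.8]
```

View pics/w14.png

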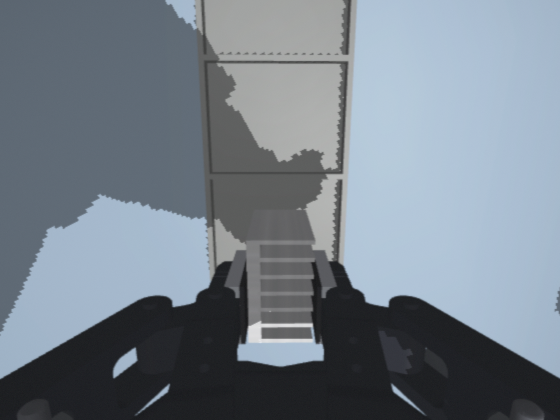

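Run:
```python
from h import *
a=np.radians(63.4);u=np.array([np.cos(a),np.sin(a)])
for l,r,x in [((206.5,176.5),(347,176.5),-31.5),((200.5,58.5),(353,58.5),31.5)]:
    p,q=[px2w("w14",c,.012)[:2]*1000 for c in (l,r)]; print((p+q)/2-x*u,np.linalg.norm(p-q))
```

```text
[510.79180343 325.82657056] 80.32458132619209
[510.7683706  325.36204435] 80.26188078722829
```

>>> {"fn": "jog_arm", "kwargs": {
  "deltas": [
    {"fingers": 0,"x": 0.7,"y": 1.9,"z": -25,"twist": 0},
    {"fingers": 0,"x": 0.7,"y": 1.9,"z": -38,"twist": 0},
    {"fingers": 0,"x": 0.7,"y": 1.9,"z": -41,"twist": 0},
    {"fingers": 0,"x": 0.7,"y": 1.9,"z": -41,"twist": 0}
  ]
}}

```text
time: 17.35
ee_pos: [0.4832, 0.2697, 0.0434]
tcp_rot: [121.2, 89.0, 4.5]
wrist_force: [0.4, -0.3, -0.7]
opening: 0.0245
```

>>> {"fn": "jog_arm", "kwargs": {
  "deltas": [
    {"fingers": 0,"x": 0,"y": 0,"z": -2,"twist": 0},
    {"fingers": 0,"x": 0,"y": 0,"z": -2,"twist": 0}
  ]
}}

```text
time: 17.55
ee_pos: [0.4835, 0.2699, 0.0423]
tcp_rot: [122.7, 88.9, 6.0]
wrist_force: [0.8, 0.6, -0.5]
opening: 0.0246
```

>>> {"fn": "jog_arm", "kwargs": {
  "deltas": [
    {"fingers": 0,"x": 0,"y": 0,"z": -2.5,"twist": 0},
    {"fingers": 0,"x": 0,"y": 0,"z": -2.5,"twist": 0}
  ]
}}

```text
time: 17.75
ee_pos: [0.4836, 0.2699, 0.0398]
tcp_rot: [123.0, 88.9, 6.3]
wrist_force: [-0.2, -0.3, -0.6]
opening: 0.0248
```

>>> {"fn": "jog_arm", "kwargs": {
  "deltas": [
    {"fingers": 0,"x": 0,"y": 0,"z": -1.5,"twist": 0},
    {"fingers": 0,"x": 0,"y": 0,"z": -1.5,"twist": 0}
  ]
}}

```text
time: 17.95
ee_pos: [0.4837, 0.27, 0.0396]
tcp_rot: [124.0, 88.9, 7.3]
wrist_force: [-3.6, -2.7, 8.5]
opening: 0.0244
```

>>> {"fn": "jog_arm", "kwargs": {
  "deltas": [
    {"fingers": 0.4,"x": 0,"y": 0,"z": 0,"twist": 0},
    {"fingers": 0.5,"x": 0,"y": 0,"z": 0,"twist": 0},
    {"fingers": 0.5,"x": 0,"y": 0,"z": 0,"twist": 0},
    {"fingers": 0.6,"x": 0,"y": 0,"z": 15,"twist": 0},
    {"fingers": 0.6,"x": 0,"y": 0,"z": 45,"twist": 0},
    {"fingers": 1,"x": 0,"y": 0,"z": 85,"twist": 0},
    {"fingers": 1,"x": 0,"y": 0,"z": 120,"twist": 0},
    {"fingers": 1,"x": 0,"y": 0,"z": 120,"twist": 0}
  ]
}}

```text
time: 18.75
ee_pos: [0.4855, 0.271, 0.1662]
tcp_rot: [130.7, 88.4, 14.0]
wrist_force: [0.5, 1.0, 0.1]
opening: 0.0857
```

Run:
```python
from h import *
tool(); shot("wrist","w15")
```

```text
t 18.75 pos [485.5 271.  166.2] yaw y -26.7 yaw z -116.68 q [ 29.4   3.4  -0.7  84.4  -0.4 146.1] op 85.7 F [0.5 1.  0.1]
```

View pics/w15.png

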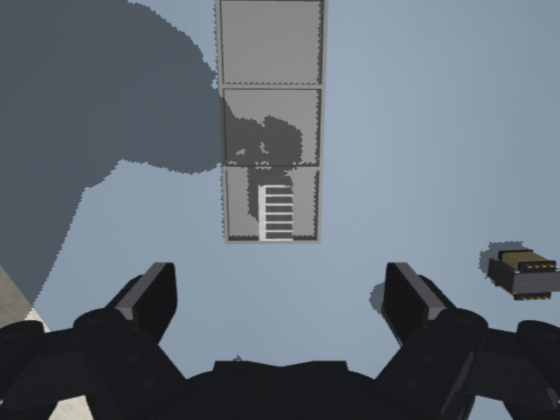

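Run:
```python
from h import *
crop("w15","w15a",215,155,330,250,6)
c=np.array([510.8,325.6]);a=np.radians(63.4);u=np.array([np.cos(a),np.sin(a)]);v=np.array([-u[1],u[0]])
P=rect("w15",[(293,241),(259,241),(258,185),(293,185)],.048)
d=P.mean(0)-c; print(d@u,d@v)
```

```text
c [485.6 271.2] sides(y,x,y,x) [25.4, 42.2, 25.1, 42.3] yaw x -116.3 yaw y -27.0
-59.935381279532116 -1.869278418911851
```

View pics/w15a.png

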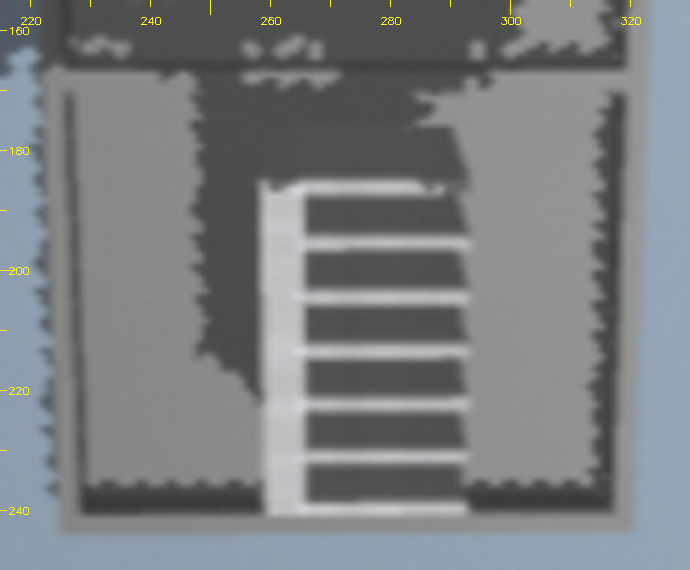

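>>> {"fn": "jog_arm", "kwargs": {
  "deltas": [
    {"fingers": 1,"x": 15,"y": -40,"z": 0,"twist": 0},
    {"fingers": 1,"x": 32,"y": -80,"z": -5,"twist": 0},
    {"fingers": 1,"x": 47,"y": -120,"z": -10,"twist": 0},
    {"fingers": 1,"x": 57,"y": -145,"z": -10,"twist": 0},
    {"fingers": 1,"x": 57,"y": -145,"z": -10,"twist": 0},
    {"fingers": 1,"x": 57,"y": -145,"z": -10,"twist": 0}
  ]
}}

```text
time: 19.4
ee_pos: [0.5416, 0.1251, 0.1528]
tcp_rot: [129.2, 88.7, 12.5]
wrist_force: [0.3, 0.6, 0.1]
opening: 0.0853
```

Run:
```python
from h import *
tool(); shot("wrist","w16")
```

```text
t 19.4 pos [541.6 125.1 152.8] yaw y -26.78 yaw z -116.77 q [ 13.    3.6  -2.   83.1  -0.  129.8] op 85.3 F [0.3 0.6 0.1]
```

View pics/w16.png

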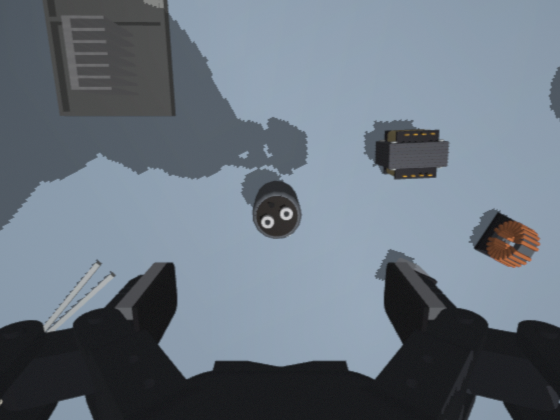

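Run:
```python
from h import *
crop("w16","w16a",240,170,315,245,7)
crop("w16","w16b",360,120,460,190,7)
```

```text
(no output)
```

View pics/w16a.png

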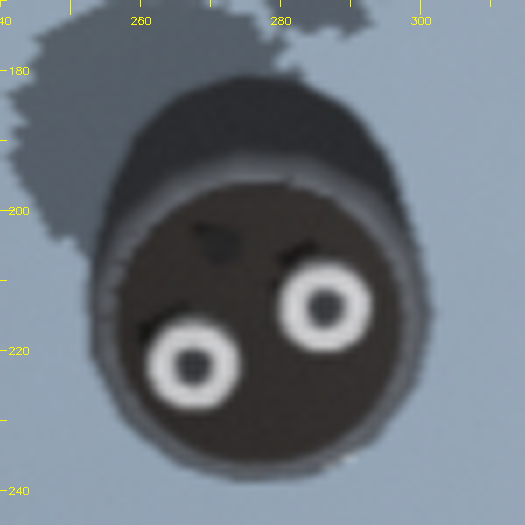

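View pics/w16b.png

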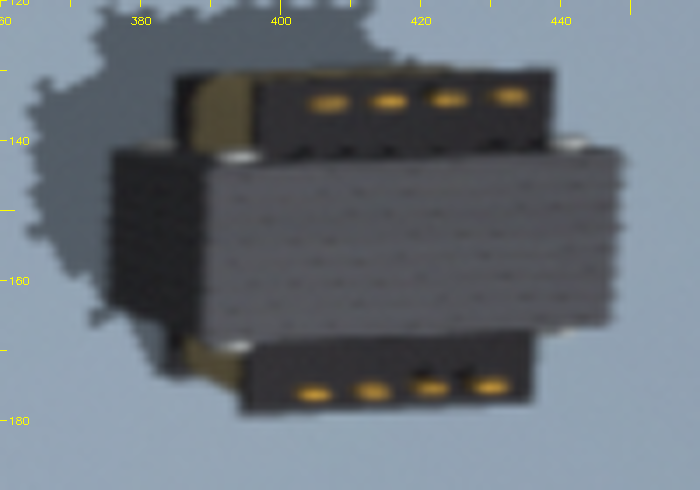

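Run:
```python
from h import *
print((px2w("w16",(286.2,213.8),.053)+px2w("w16",(267.5,222.3),.053))*500, px2w("w16",(277.5,216),.048)*1000)
# right = +x ; up = +y? 
rect("w16",[(448.5,141.5),(447,166.5),(389.5,169),(390.5,142)],.035)
tool()
```

```text
[542.57493739 126.33228232  53.        ] [543.08041075 126.19138907  48.        ]
c [650.6 117.6] sides(y,x,y,x) [17.5, 41.1, 18.9, 40.8] yaw x -25.3 yaw y 66.1
t 19.45 pos [541.5 125.8 153. ] yaw y -26.71 yaw z -116.7 q [ 13.1   3.6  -2.   83.1  -0.  129.8] op 85.9 F [-0.7  0.4 -0. ]
```

>>> {"fn": "jog_arm", "kwargs": {
  "deltas": [
    {"fingers": 1,"x": 1,"y": 0.8,"z": -40,"twist": 0},
    {"fingers": 1,"x": 1,"y": 0.8,"z": -80,"twist": 0},
    {"fingers": 1,"x": 1,"y": 0.8,"z": -110,"twist": 0},
    {"fingers": 1,"x": 1,"y": 0.8,"z": -119,"twist": 0},
    {"fingers": 0.6,"x": 1,"y": 0.8,"z": -119,"twist": 0},
    {"fingers": 0.5,"x": 1,"y": 0.8,"z": -119,"twist": 0},
    {"fingers": 0,"x": 1,"y": 0.8,"z": -119,"twist": 0},
    {"fingers": 0,"x": 1,"y": 0.8,"z": -119,"twist": 0},
    {"fingers": 0,"x": 1,"y": 0.8,"z": -119,"twist": 0},
    {"fingers": 0,"x": 1,"y": 0.8,"z": -119,"twist": 0}
  ],
  "grip_force": 30
}}

```text
time: 20.45
ee_pos: [0.5435, 0.1271, 0.036]
tcp_rot: [130.5, 88.5, 13.8]
wrist_force: [-1.6, 1.5, 6.1]
opening: 0.0341
```

Run:
```python
from h import *
tool(); shot("wrist","w17")
```

```text
t 20.45 pos [543.5 127.1  36. ] yaw y -26.71 yaw z -116.69 q [ 13.2   5.9 -12.5  70.1   0.  129.9] op 34.1 F [-1.6  1.5  6.1]
```

View pics/w17.png

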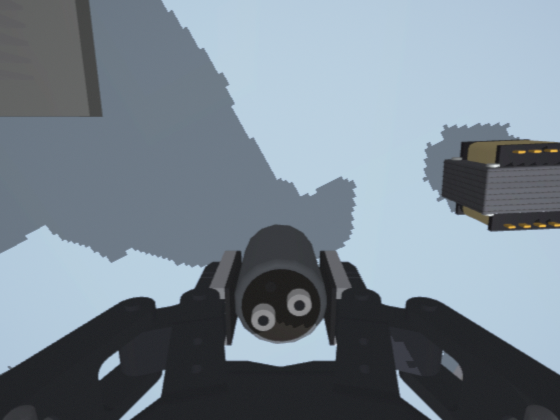

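>>> {"fn": "jog_arm", "kwargs": {
  "deltas": [
    {"fingers": 0,"x": 0,"y": 0,"z": 15,"twist": 0},
    {"fingers": 0,"x": 0,"y": 0,"z": 50,"twist": 0},
    {"fingers": 0,"x": -4,"y": 20,"z": 85,"twist": 0},
    {"fingers": 0,"x": -10,"y": 60,"z": 90,"twist": 0},
    {"fingers": 0,"x": -17,"y": 100,"z": 90,"twist": 0},
    {"fingers": 0,"x": -24,"y": 140,"z": 90,"twist": 0},
    {"fingers": 0,"x": -30,"y": 175,"z": 90,"twist": 0},
    {"fingers": 0,"x": -33,"y": 198,"z": 90,"twist": 0},
    {"fingers": 0,"x": -33,"y": 198,"z": 90,"twist": 0},
    {"fingers": 0,"x": -33,"y": 198,"z": 90,"twist": 0}
  ]
}}

```text
time: 21.5
ee_pos: [0.5105, 0.3252, 0.1271]
tcp_rot: [130.4, 88.4, 13.8]
wrist_force: [-0.0, 0.4, -1.0]
opening: 0.0339
```

Run:
```python
from h import *
tool(); shot("wrist","w18")
```

```text
t 21.5 pos [510.5 325.2 127.1] yaw y -26.66 yaw z -116.64 q [ 32.7  10.4   2.6  80.8  -0.5 149.4] op 33.9 F [-0.   0.4 -1. ]
```

View pics/w18.png

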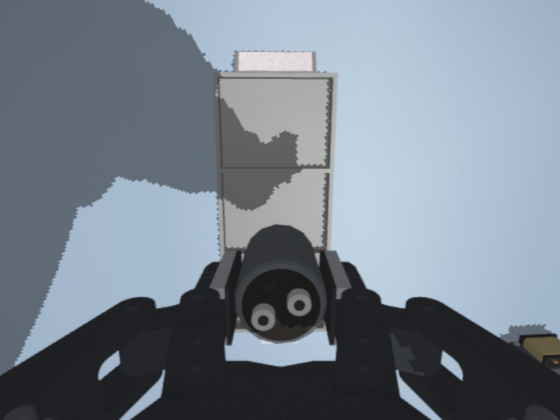

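Run:
```python
from h import *
a=np.radians(63.4);u=np.array([np.cos(a),np.sin(a)])
for l,r,x in [((216.5,72.5),(337.5,73),96),((219,168),(332.5,168),31.5)]:
    p,q=[px2w("w18",c,.012)[:2]*1000 for c in (l,r)]; print((p+q)/2-x*u,np.linalg.norm(p-q))
tool()
```

```text
[511.78625861 324.95543479] 79.3258382363188
[511.80335177 327.25494894] 79.32715272387553
t 21.55 pos [510.7 324.6 127. ] yaw y -26.72 yaw z -116.7 q [ 32.7  10.4   2.6  80.8  -0.5 149.4] op 34.1 F [-0.5 -0.2 -0.8]
```

>>> {"fn": "jog_arm", "kwargs": {
  "deltas": [
    {"fingers": 0,"x": 0.4,"y": 1,"z": -40,"twist": 0},
    {"fingers": 0,"x": 0.4,"y": 1,"z": -70,"twist": 0},
    {"fingers": 0,"x": 0.4,"y": 1,"z": -84,"twist": 0},
    {"fingers": 0,"x": 0.4,"y": 1,"z": -86,"twist": 0},
    {"fingers": 0,"x": 0.4,"y": 1,"z": -86,"twist": 0},
    {"fingers": 0,"x": 0.4,"y": 1,"z": -86,"twist": 0}
  ]
}}

```text
time: 22.15
ee_pos: [0.512, 0.3258, 0.0428]
tcp_rot: [131.8, 88.3, 15.1]
wrist_force: [-0.4, -0.1, 0.1]
opening: 0.0337
```

>>> {"fn": "jog_arm", "kwargs": {
  "deltas": [
    {"fingers": 0,"x": 0,"y": 0,"z": -2,"twist": 0},
    {"fingers": 0,"x": 0,"y": 0,"z": -2,"twist": 0}
  ]
}}

```text
time: 22.35
ee_pos: [0.5124, 0.3261, 0.0417]
tcp_rot: [132.6, 88.2, 15.9]
wrist_force: [-0.1, 0.5, -0.8]
opening: 0.034
```

>>> {"fn": "jog_arm", "kwargs": {
  "deltas": [
    {"fingers": 0,"x": 0,"y": 0,"z": -2.5,"twist": 0},
    {"fingers": 0,"x": 0,"y": 0,"z": -2.5,"twist": 0}
  ]
}}

```text
time: 22.55
ee_pos: [0.5125, 0.3262, 0.0392]
tcp_rot: [132.8, 88.2, 16.0]
wrist_force: [0.2, 0.8, -0.4]
opening: 0.0342
```

>>> {"fn": "jog_arm", "kwargs": {
  "deltas": [
    {"fingers": 0,"x": 0,"y": 0,"z": -1.5,"twist": 0},
    {"fingers": 0,"x": 0,"y": 0,"z": -1.5,"twist": 0}
  ]
}}

```text
time: 22.75
ee_pos: [0.5127, 0.3264, 0.039]
tcp_rot: [133.3, 88.1, 16.6]
wrist_force: [-2.1, -2.8, 9.5]
opening: 0.0344
```

>>> {"fn": "jog_arm", "kwargs": {
  "deltas": [
    {"fingers": 0.5,"x": 0,"y": 0,"z": 0,"twist": 0},
    {"fingers": 0.6,"x": 0,"y": 0,"z": 0,"twist": 0},
    {"fingers": 0.6,"x": 0,"y": 0,"z": 0,"twist": 0},
    {"fingers": 0.65,"x": 0,"y": 0,"z": 15,"twist": 0},
    {"fingers": 0.65,"x": 0,"y": 0,"z": 45,"twist": 0},
    {"fingers": 1,"x": 0,"y": 0,"z": 85,"twist": 0},
    {"fingers": 1,"x": 0,"y": 0,"z": 125,"twist": 0},
    {"fingers": 1,"x": 0,"y": 0,"z": 125,"twist": 0}
  ]
}}

```text
time: 23.55
ee_pos: [0.5145, 0.3276, 0.1717]
tcp_rot: [137.1, 87.6, 20.4]
wrist_force: [-0.5, -0.4, -0.6]
opening: 0.0855
```

Run:
```python
from h import *
tool(); shot("wrist","w19")
```

```text
t 23.55 pos [514.5 327.6 171.7] yaw y -26.75 yaw z -116.7 q [ 32.7  10.    7.1  84.8  -0.5 149.4] op 85.5 F [-0.5 -0.4 -0.6]
```

View pics/w19.png

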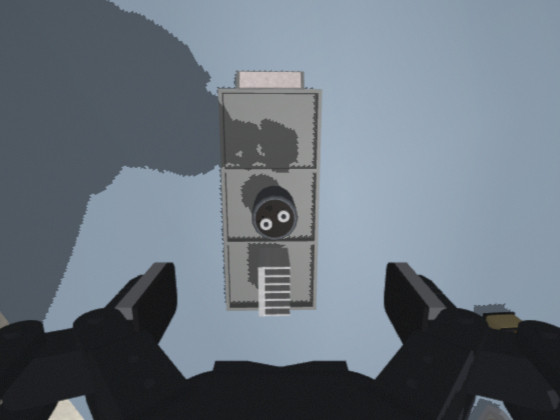

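Run:
```python
from h import *
o,M=tool(); print(M[:,0], np.degrees(np.arcsin(M[:2,0])))
q=np.radians(o["q"][0]); r=np.array([np.cos(q),np.sin(q)]); t=np.array([-r[1],r[0]])
print("radial",np.degrees(M[:2,0]@r),"tang",np.degrees(M[:2,0]@t))
```

```text
t 23.6 pos [513.9 327.2 168.5] yaw y -26.74 yaw z -116.7 q [ 32.7  10.1   6.9  84.6  -0.5 149.4] op 85.5 F [-0.3  0.1 -0.7]
[ 0.03643847  0.01274775 -0.99925459] [2.08823285 0.73041197]
radial 2.1513952101390768 tang -0.5135730977357232
```

>>> {"fn": "jog_arm", "kwargs": {
  "deltas": [
    {"fingers": 1,"x": 13,"y": -20,"z": 5,"twist": 8},
    {"fingers": 1,"x": 28,"y": -42,"z": 10,"twist": 16},
    {"fingers": 1,"x": 43,"y": -66,"z": 10,"twist": 24},
    {"fingers": 1,"x": 58,"y": -90,"z": 10,"twist": 32},
    {"fingers": 1,"x": 73,"y": -114,"z": 10,"twist": 40},
    {"fingers": 1,"x": 88,"y": -138,"z": 10,"twist": 48},
    {"fingers": 1,"x": 103,"y": -160,"z": 10,"twist": 56},
    {"fingers": 1,"x": 115,"y": -180,"z": 10,"twist": 64},
    {"fingers": 1,"x": 125,"y": -198,"z": 10,"twist": 72},
    {"fingers": 1,"x": 132,"y": -206,"z": 0,"twist": 80}
  ]
}}

```text
time: 24.6
ee_pos: [0.6467, 0.1195, 0.169]
tcp_rot: [134.7, 87.8, 98.2]
wrist_force: [0.9, 0.3, 0.6]
opening: 0.0856
```

>>> {"fn": "jog_arm", "kwargs": {
  "deltas": [
    {"fingers": 1,"x": 4,"y": -3,"z": 0,"twist": 8},
    {"fingers": 1,"x": 4,"y": -3,"z": 0,"twist": 11.5},
    {"fingers": 1,"x": 4,"y": -3,"z": -5,"twist": 11.5},
    {"fingers": 1,"x": 4,"y": -3,"z": -10,"twist": 11.5},
    {"fingers": 1,"x": 4,"y": -3,"z": -15,"twist": 11.5},
    {"fingers": 1,"x": 4,"y": -3,"z": -15,"twist": 11.5},
    {"fingers": 1,"x": 4,"y": -3,"z": -15,"twist": 11.5}
  ]
}}

```text
time: 25.3
ee_pos: [0.6505, 0.1166, 0.1539]
tcp_rot: [135.1, 87.8, 110.1]
wrist_force: [-0.1, -0.6, 0.1]
opening: 0.0854
```

Run:
```python
from h import *
o,M=tool(); print(np.degrees(np.arcsin(M[:2,0]))); shot("wrist","w20")
crop("w20","w20a",230,150,330,260,5)
```

```text
t 25.3 pos [650.5 116.6 153.9] yaw y 64.99 yaw z -24.97 q [ 9.3 20.  17.3 87.7  2.2 34.3] op 85.4 F [-0.1 -0.6  0.1]
[-0.75820005  2.06750087]
```

View pics/w20.png

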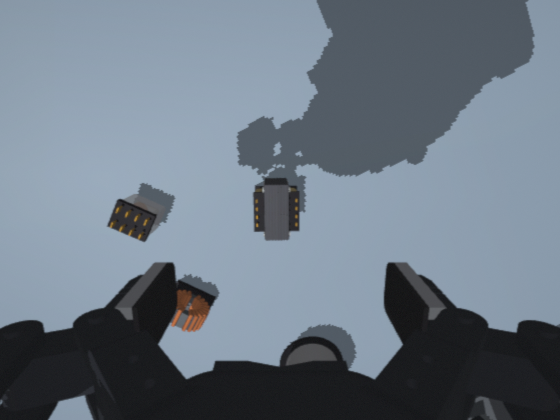

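View pics/w20a.png

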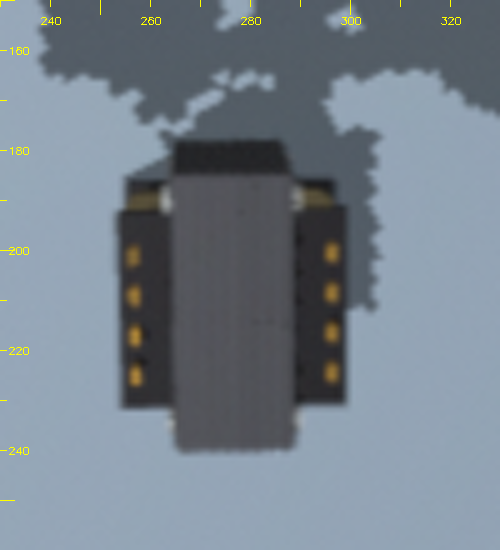

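Run:
```python
from h import *
rect("w20",[(289.5,240),(265.3,240),(264.8,185),(288.7,185)],.035)
rect("w20",[(299.5,230.5),(254.3,231.3),(254,192),(299.2,191)],.0295)
o,M=tool()
# where does grasp point sit if TCP lowered: tilt -> ok
```

```text
c [650.8 118.2] sides(y,x,y,x) [18.1, 41.5, 17.2, 41.6] yaw x -24.4 yaw y 64.6
c [650.9 118. ] sides(y,x,y,x) [34.3, 30.2, 33.4, 30.5] yaw x -24.7 yaw y 65.8
t 25.35 pos [650.6 116.6 154.2] yaw y 65.0 yaw z -24.96 q [ 9.3 20.  17.3 87.7  2.2 34.3] op 85.2 F [-0.3 -0.1 -0. ]
```

>>> {"fn": "jog_arm", "kwargs": {
  "deltas": [
    {"fingers": 1,"x": 0.2,"y": 1.5,"z": -40,"twist": 0},
    {"fingers": 1,"x": 0.2,"y": 1.5,"z": -80,"twist": 0},
    {"fingers": 1,"x": 0.2,"y": 1.5,"z": -115,"twist": 0},
    {"fingers": 1,"x": 0.2,"y": 1.5,"z": -130,"twist": 0},
    {"fingers": 1,"x": 0.2,"y": 1.5,"z": -130,"twist": 0},
    {"fingers": 0.6,"x": 0.2,"y": 1.5,"z": -130,"twist": 0},
    {"fingers": 0.5,"x": 0.2,"y": 1.5,"z": -130,"twist": 0},
    {"fingers": 0,"x": 0.2,"y": 1.5,"z": -130,"twist": 0},
    {"fingers": 0,"x": 0.2,"y": 1.5,"z": -130,"twist": 0},
    {"fingers": 0,"x": 0.2,"y": 1.5,"z": -130,"twist": 0}
  ],
  "grip_force": 45
}}

```text
time: 26.35
ee_pos: [0.6517, 0.1182, 0.0259]
tcp_rot: [130.9, 87.8, 105.9]
wrist_force: [-0.7, -1.1, 7.0]
opening: 0.033
```

Run:
```python
from h import *
o,M=tool(); print(np.degrees(np.arcsin(M[:2,0]))); shot("wrist","w21")
```

```text
t 26.35 pos [651.7 118.2  25.9] yaw y 64.99 yaw z -24.97 q [ 9.4 21.8  5.4 73.8  2.2 34.4] op 33.0 F [-0.7 -1.1  7. ]
[-0.59537477  2.08810983]
```

View pics/w21.png

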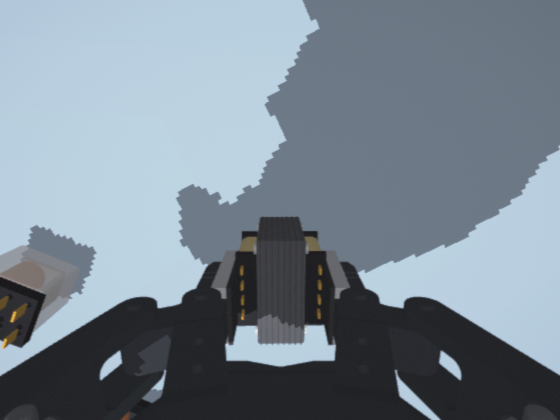

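>>> {"fn": "jog_arm", "kwargs": {
  "deltas": [
    {"fingers": 0,"x": 0,"y": 0,"z": 10,"twist": 0},
    {"fingers": 0,"x": 0,"y": 0,"z": 40,"twist": 0},
    {"fingers": 0,"x": 0,"y": 0,"z": 75,"twist": 0},
    {"fingers": 0,"x": -8,"y": 20,"z": 100,"twist": -7},
    {"fingers": 0,"x": -18,"y": 45,"z": 105,"twist": -14},
    {"fingers": 0,"x": -30,"y": 75,"z": 105,"twist": -21},
    {"fingers": 0,"x": -43,"y": 105,"z": 105,"twist": -28},
    {"fingers": 0,"x": -55,"y": 135,"z": 105,"twist": -35},
    {"fingers": 0,"x": -60,"y": 150,"z": 105,"twist": -42},
    {"fingers": 0,"x": -60,"y": 150,"z": 105,"twist": -45}
  ]
}}

```text
time: 27.4
ee_pos: [0.5906, 0.2705, 0.1317]
tcp_rot: [131.1, 87.8, 61.0]
wrist_force: [0.6, 0.6, -1.6]
opening: 0.0331
```

>>> {"fn": "jog_arm", "kwargs": {
  "deltas": [
    {"fingers": 0,"x": -10,"y": 20,"z": 0,"twist": -7},
    {"fingers": 0,"x": -22,"y": 48,"z": 0,"twist": -14},
    {"fingers": 0,"x": -35,"y": 75,"z": 0,"twist": -21},
    {"fingers": 0,"x": -47,"y": 98,"z": 0,"twist": -28},
    {"fingers": 0,"x": -52,"y": 108,"z": 0,"twist": -35},
    {"fingers": 0,"x": -52,"y": 108,"z": 0,"twist": -42},
    {"fingers": 0,"x": -52,"y": 108,"z": 0,"twist": -46},
    {"fingers": 0,"x": -52,"y": 108,"z": 0,"twist": -46},
    {"fingers": 0,"x": -52,"y": 108,"z": 0,"twist": -46}
  ]
}}

```text
time: 28.3
ee_pos: [0.5386, 0.3785, 0.1321]
tcp_rot: [131.3, 87.8, 15.3]
wrist_force: [-0.6, 0.5, -2.0]
opening: 0.033
```

Run:
```python
from h import *
o,M=tool(); print(np.degrees(np.arcsin(M[:2,0]))); shot("wrist","w22")
```

```text
t 28.3 pos [538.6 378.5 132.1] yaw y -25.99 yaw z -115.94 q [ 35.4  17.1  11.2  82.   -0.8 151.4] op 33.0 F [-0.6  0.5 -2. ]
[2.14414671 0.58664939]
```

View pics/w22.png

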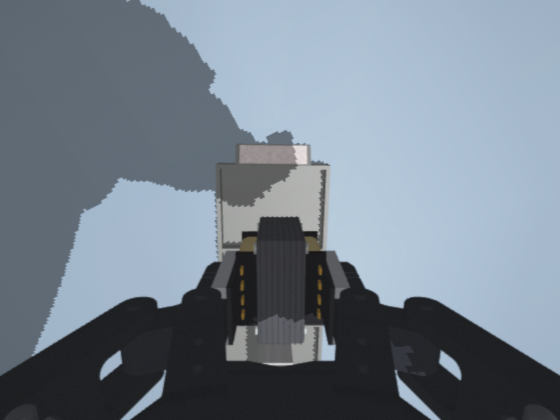

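Run:
```python
from h import *
a=np.radians(63.4);u=np.array([np.cos(a),np.sin(a)])
for l,r,x in [((216.5,164),(330,164.5),96)]:
    p,q=[px2w("w22",c,.012)[:2]*1000 for c in (l,r)]; print((p+q)/2-x*u,np.linalg.norm(p-q),(p+q)/2-33*u)
```

```text
[511.34037357 325.92842741] 80.82711446836632 [539.5491961  382.26014433]
```

>>> {"fn": "jog_arm", "kwargs": {
  "deltas": [
    {"fingers": 0,"x": 0.7,"y": 3.5,"z": -10,"twist": -0.6},
    {"fingers": 0,"x": 0.7,"y": 3.5,"z": -45,"twist": -0.6},
    {"fingers": 0,"x": 0.7,"y": 3.5,"z": -75,"twist": -0.6},
    {"fingers": 0,"x": 0.7,"y": 3.5,"z": -95,"twist": -0.6},
    {"fingers": 0,"x": 0.7,"y": 3.5,"z": -100,"twist": -0.6},
    {"fingers": 0,"x": 0.7,"y": 3.5,"z": -100,"twist": -0.6},
    {"fingers": 0,"x": 0.7,"y": 3.5,"z": -100,"twist": -0.6}
  ]
}}

```text
time: 29.05
ee_pos: [0.5399, 0.3822, 0.0332]
tcp_rot: [132.1, 87.7, 15.5]
wrist_force: [-1.1, -0.4, -1.3]
opening: 0.0328
```

>>> {"fn": "jog_arm", "kwargs": {
  "deltas": [
    {"fingers": 0,"x": 0,"y": 0,"z": -2,"twist": 0},
    {"fingers": 0,"x": 0,"y": 0,"z": -2,"twist": 0}
  ]
}}

```text
time: 29.25
ee_pos: [0.5403, 0.3826, 0.032]
tcp_rot: [132.8, 87.6, 16.2]
wrist_force: [0.4, 0.2, -1.8]
opening: 0.0331
```

>>> {"fn": "jog_arm", "kwargs": {
  "deltas": [
    {"fingers": 0,"x": 0,"y": 0,"z": -2.5,"twist": 0},
    {"fingers": 0,"x": 0,"y": 0,"z": -2.5,"twist": 0}
  ]
}}

```text
time: 29.45
ee_pos: [0.5403, 0.3826, 0.0295]
tcp_rot: [132.8, 87.6, 16.3]
wrist_force: [0.5, 1.1, -2.1]
opening: 0.0329
```

>>> {"fn": "jog_arm", "kwargs": {
  "deltas": [
    {"fingers": 0,"x": 0,"y": 0,"z": -1.5,"twist": 0},
    {"fingers": 0,"x": 0,"y": 0,"z": -1.5,"twist": 0}
  ]
}}

```text
time: 29.65
ee_pos: [0.5404, 0.3827, 0.0289]
tcp_rot: [133.2, 87.6, 16.7]
wrist_force: [-2.3, -1.6, 5.5]
opening: 0.0332
```

>>> {"fn": "jog_arm", "kwargs": {
  "deltas": [
    {"fingers": 0.45,"x": 0,"y": 0,"z": 0,"twist": 0},
    {"fingers": 0.52,"x": 0,"y": 0,"z": 0,"twist": 0},
    {"fingers": 0.52,"x": 0,"y": 0,"z": 0,"twist": 0},
    {"fingers": 0.52,"x": 0,"y": 0,"z": 12,"twist": 0},
    {"fingers": 0.6,"x": 0,"y": 0,"z": 40,"twist": 0},
    {"fingers": 1,"x": 0,"y": 0,"z": 80,"twist": 0},
    {"fingers": 1,"x": 0,"y": 0,"z": 120,"twist": 0},
    {"fingers": 1,"x": 0,"y": 0,"z": 145,"twist": 0},
    {"fingers": 1,"x": 0,"y": 0,"z": 145,"twist": 0}
  ]
}}

```text
time: 30.55
ee_pos: [0.5417, 0.3836, 0.1799]
tcp_rot: [136.1, 87.2, 19.6]
wrist_force: [0.1, -0.6, -0.5]
opening: 0.0854
```

Run:
```python
from h import *
o,M=tool(); shot("wrist","w23")
```

```text
t 30.55 pos [541.7 383.6 179.9] yaw y -26.61 yaw z -116.54 q [ 35.6  17.3  16.7  86.7  -0.8 152.2] op 85.4 F [ 0.1 -0.6 -0.5]
```

View pics/w23.png

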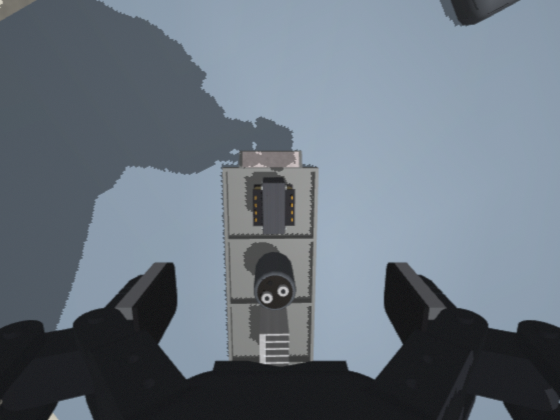

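>>> {"fn": "jog_arm", "kwargs": {
  "deltas": [
    {"fingers": 1,"x": -15,"y": -35,"z": 20,"twist": 0},
    {"fingers": 1,"x": -35,"y": -75,"z": 40,"twist": 0},
    {"fingers": 1,"x": -55,"y": -115,"z": 60,"twist": 0},
    {"fingers": 1,"x": -75,"y": -155,"z": 70,"twist": 0},
    {"fingers": 1,"x": -95,"y": -195,"z": 70,"twist": 0},
    {"fingers": 1,"x": -115,"y": -235,"z": 70,"twist": 0},
    {"fingers": 1,"x": -135,"y": -275,"z": 70,"twist": 0},
    {"fingers": 1,"x": -155,"y": -315,"z": 70,"twist": 0},
    {"fingers": 1,"x": -175,"y": -350,"z": 70,"twist": 0},
    {"fingers": 1,"x": -190,"y": -380,"z": 70,"twist": 0}
  ]
}}

```text
time: 31.6
ee_pos: [0.3496, 0.002, 0.2464]
tcp_rot: [135.2, 87.4, 18.6]
wrist_force: [1.1, -0.5, -0.5]
opening: 0.0855
```

Run:
```python
from h import *
o,M=tool(); shot("top","t24"); shot("scene","s24")
crop("t24","t24a",100,205,210,295,7); crop("t24","t24c",400,215,470,295,7)
crop("s24","s24a",350,160,460,220,7);crop("s24","s24b",80,190,150,260,7)
```

```text
t 31.6 pos [349.6   2.  246.4] yaw y -26.61 yaw z -116.55 q [ -0.3 -24.6 -15.7  96.5   0.9 116.3] op 85.5 F [ 1.1 -0.5 -0.5]
```

View pics/t24.png

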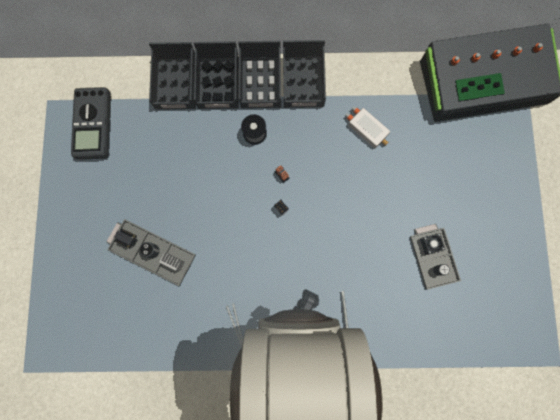

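View pics/t24a.png

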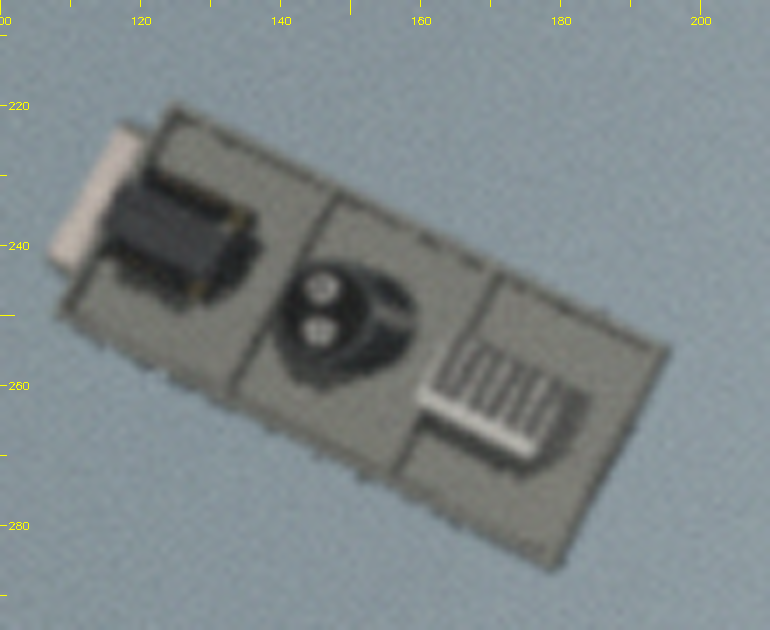

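View pics/t24c.png

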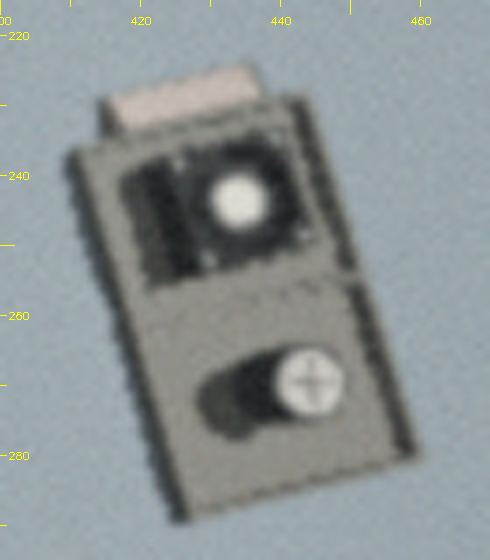

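View pics/s24a.png

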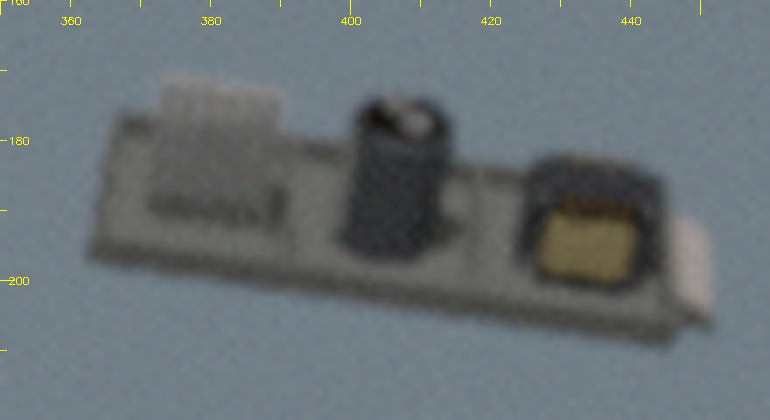

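View pics/s24b.png

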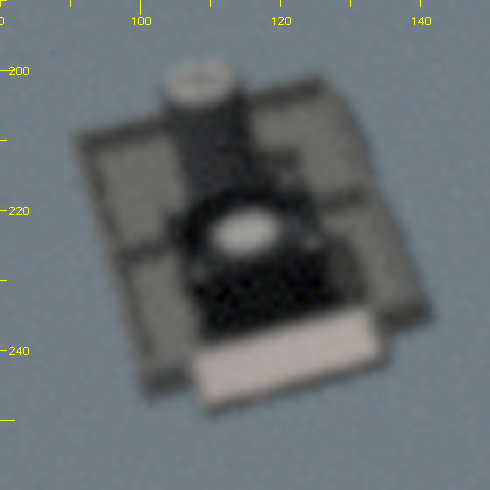

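Run:
```python
from h import *
crop("w23","w23a",215,145,330,300,4)
crop("w23","w23b",215,290,330,370,6)
```

```text
(no output)
```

View pics/w23a.png

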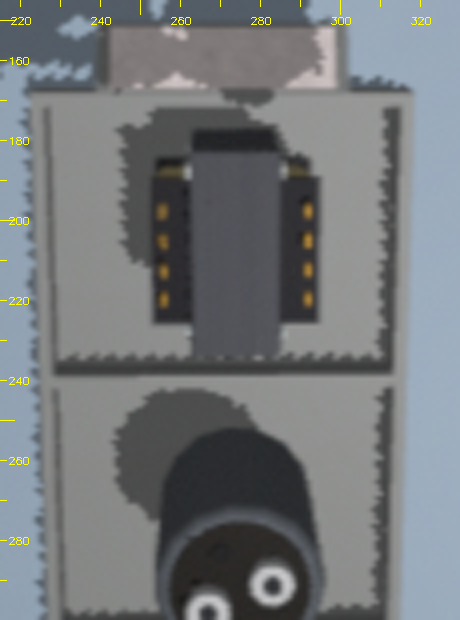

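Run:
```python
from h import *
a=np.radians(63.4);u=np.array([np.cos(a),np.sin(a)]);v=np.array([-u[1],u[0]])
p,q=[px2w("w23",c,.012)[:2]*1000 for c in ((222.5,167.5),(318,167.5))]; c=(p+q)/2-96*u; print("tray",c)
P=rect("w23",[(286,235),(263,235),(263,183),(285.3,183)],.038); d=P.mean(0)-c; print(d@u,d@v)
p=px2w("w23",(274.5,291),.056)[:2]*1000-c; print("lcap",p@u,p@v)
c=np.array([488.2,-341.7]);a=np.radians(13.4);u=np.array([np.cos(a),np.sin(a)]);v=np.array([-u[1],u[0]])
p=px2w("w10",(275.8,214.5),.043)[:2]*1000-c; print("scap",p@u,p@v)
P=rect("w10",[(254,104.5),(300,104.5),(299.5,152),(254.5,152)],.031); d=P.mean(0)-c; print("fan",d@u,d@v)
```

```text
tray [511.01517844 326.08629231]
c [542.6 383.2] sides(y,x,y,x) [18.7, 42.5, 17.5, 42.7] yaw x -116.4 yaw y -27.0
65.21525206124399 -2.7155718920224117
lcap 3.3679222467242242 -2.324925670797544
scap -29.583372606595212 0.2900695783928934
c [ 519.5 -334.9] sides(y,x,y,x) [33.0, 33.8, 33.4, 33.7] yaw x 13.5 yaw y 103.6
fan 32.03474770651136 -0.6327385589589598
```

Run:
```python
from h import *
print(ticket.job_done()); tool()
```

```text
the job is handed in; nothing more can be done
None
the job is handed in; nothing more can be done
```

Both kits are made up and handed in at about 32 s. From the label end, the long tray holds the transformer, large capacitor and heatsink, and the short tray holds the fan and small capacitor. Each part was lowered until light floor contact (about 4–10 N), then released.

**Last checks:**
- **Parts:** All five stand upright on their compartment floors. The measured offsets from the compartment centres are about 4 mm or less.
- **Trays, choke and relay:** In the top view they are at the same pixels as at the start.
- **Robot:** The gripper was open and clear of everything at hand-in.

**Disagreements:**
- **Long tray position:** The top camera put it about 6 mm from where the wrist camera did. I used the wrist camera, whose repeated readings agreed to about 2 mm.
- **Tool tilt:** The tool drifted about 2.5° off vertical over the moves. The parts still looked upright after release.

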